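# Put a slide case away in the dust locker through its spring flap

### The job

Put the white slide case away in the low dust locker, keeping it level: pass it through the sprung flap and push it on with the T-shaped pusher until it is right inside, clear of the flap, and the flap has swung fully shut behind it. Only then hang the pusher level across both hooks of the grey stand, roughly centred between them, so that its bar is seated in both hooks. Leave the bottle, jar and beaker where they stand.

Things in the scene. Friction and masses are not known exactly. Their poses are not given: they have to be found in the camera images.
- locker: Low white box fixed to the bench, 195 deep, 96 wide, 60 mm high, clear roof (underside 55 mm up) and back wall, no floor: the bench is its floor. Origin: bench level, middle of its doorway; x points into it, y left looking in, z up. Inside 86 mm wide, back wall at x = 190 mm. Its doorway, closed by the flap, faces roughly towards the robot.
- flap (a joint): Steel flap in the doorway, 80 mm wide, 44 long, 3 thick, hung from a hinge along the locker's y at x = 6 mm, 48 mm up. Value in rad: 0 shut (it cannot swing outwards), growing as it swings inwards and up, to 1.45. A weak spring shuts it (about 1 N at its edge). It rests on what is under it: it shuts only once the case's rear end is 47 mm or more past the doorway.
- flap_edge (a point): Middle of the flap's lower free edge (moves with the flap); 4 mm above the bench when shut.
- case: White plastic slide case, a closed box 100 mm long (its x), 50 mm wide (its y), 32 mm high, about 0.18 kg, loose on the bench. Origin: centre of its underside, z up. Both ends are alike. It can be gripped across its width. Fully home means its centre is 97 to 140 mm inside the doorway along the locker's x.
- pusher: T-shaped aluminium pusher lying flat on the bench, 180 mm long (its x), 22 mm high all over, about 0.16 kg. Origin: centre of its underside, midway along its length, z up. Bar 14 mm wide from x = -90 to +78 mm; cross head 50 mm wide (y), from x = 78 mm to its flat end at x = +90 mm. Centre of mass about x = +15 mm.
- stand: Fixed stand: grey base plate 75 x 150 x 8 mm with two steel J hooks at y = -50 and +50 mm. Origin: centre of the base's underside, z up. Each hook, of 8 mm bar, has a post at x = +19 mm (top 90 mm up), a level arm and an upturned tip at x = -19 mm (top 88 mm up): a trough 30 mm wide, open upwards. The pusher hangs along y with its head at either end, outside the hooks.
- seat_l (a point): Seat of the hook at the stand's y = +50 mm: top of its level arm, middle of the trough, 70 mm above the bench (where the underside of a hung bar lies).
- seat_r (a point): Seat of the hook at the stand's y = -50 mm: top of its level arm, middle of the trough, 70 mm above the bench.
- bottle: Bystander: amber glass bottle, 60 mm across, 130 mm tall; loose. Origin: centre of its foot.
- jar: Bystander: small capped jar, 44 mm across, 50 mm tall, loose, standing to the left of the way into the locker. Origin: centre of its foot.
- beaker: Bystander: small open glass beaker, 52 mm across, 55 mm tall, loose, standing close to the right side of the locker. Origin: centre of its foot.
There are look-alikes about, which are no part of the job. What is shaped like the case but green or purple is not meant. Of the things that look like the pusher, take the one that is farthest to the robot's right at the start.

How it is judged:
By the outcome, as a careful person would: the job done as asked, in the order asked, and still so for the second after the job is handed in, with the robot touching nothing.
It also fails if it takes over 72 s, if anything falls off the work surface, if the arm or the gripper's body presses on something with over 40 N, if the wrist force passes 120 N, or if a joint passes its speed limit or range.

### The arm

A 6-joint arm with a two-finger parallel gripper is mounted at the origin on the work surface. World frame = base frame: x ahead of the robot, y to its left, z up, the work surface at z = 0. Lengths are in m, angles in rad, forces in N, time in s.
With the tool pointing down it reaches from about 0.3 to 0.85 m from the base axis. Payload 5.4 kg.
Tool frame: the origin (TCP) lies between the finger pads; the fingertips stand 11 mm ahead of it and the grasp point (between the pads) lies 8 mm behind it; z points along the fingers, y is the direction in which the jaws open and shut (so a half turn about z gives the same grasp; the last joint's range is limited). The gripper opens to 85 mm and grips with 20 to 120 N. Pads are 22 mm wide; open, the fingers measure 114 mm over their backs; the gripper's body (76 mm by 85 mm) begins 54 mm behind the grasp point. The pads swing forward as they close: fully open they stand 13 mm farther back than shut.
Start: joints at [-1.438, 0.158, 1.597, -0, 1.386, -0.21], TCP at [0.193, -0.542, 0.218] pointing down, gripper open.
Joint ranges: [-2.91, 2.91], [-0.94, 2.29], [0.18, 2.7], [-1.29, 4.43], [0.17, 2.64], [-3, 3]. Speed limits (rad/s): [2.57, 2.57, 3.14, 3.14, 3.14, 3.14].

### API

Orientations are given as a unit quaternion [x, y, z, w].
In Python, from cell import ctrl, camera, models gives the robot as it stands.
- The arm moves only by the tool arm_command, never from a script. Its argument "commands" is a list of rows, each a list of 7 numbers: the turn, a rotation vector about the tool's x, y, z scaled (see below), then the shift along the tool's x, y, z scaled (see below), then the opening in per cent of the stroke, from 0 (shut) to 100 (fully open). In form: [[wx, wy, wz, x, y, z, fingers], ...]. A call has 1 to 20 rows; each row shifts and turns the pose as measured when the row begins, along the tool's axes as they then stand; what a row does not reach is not made up. The controller multiplies each number of a shift by 0.03 m and each number of a turn by 10 degrees. A row lasts 1/8 s, in which the tool goes at most 62.5 mm and 10.7 degrees, less where a joint would pass 70% of its speed; a pose out of reach is approached as far as the arm can. A call with a number of a shift or a turn outside -1 to 1 is refused whole. A call with a gripper value outside its range is refused whole. The fingers move at their own pace and stop on an object; "squeeze" is the grip in N (left out, the last holds). Time passes only in rows, so rows that do not move let the fingers close. It gives the time, the measured TCP pose, the force and the opening at its end, in the units of the state.
- ctrl.get_obs(): the state, without advancing time (a new reading comes with each control period).
- camera(name): name is "scene" or "top" or "wrist"; returns a dict with "img" (400x640x3 uint8, red, green, blue), "fx", "fy", "cx", "cy" (pixels), "origin" and "rotation" of the camera in the world. Camera axes: x right, y down, z forward; pixel columns grow to the right and rows downward; lengths in m; the calibration is good to about 2 mm. A picture is of the moment at which its call begins. There is no depth.
- ctrl.job_done(): hands the job in, once; it reports no verdict.
Trained networks look in a picture, given as the dict that the camera call returned (one of the last four; its "shot" number tells which), for a name from the list of things; names that differ only in an ending like _2 or _b are one class to them, and where a whole thing is asked for, a point or a joint stands for the part that bears it (a point fixed in the world has none). Each returns a list of dicts, best first, with "confidence" (0 to 1); they miss things now and then, are a little off and sometimes report something else, mostly with a low value. They report only what shows in the picture. A call takes as long as a camera call. They do not tell look-alikes from the thing itself.
- models.boxes_of(picture, thing): "point" ([x, y, z] in m, in the coordinates of the camera as it stood for that picture, good to about 4 mm: the middle of the surface that is visible of it).
- models.masks_of(picture, thing): "mask" (400x640 bool, what is visible of it).
- models.tip_of(picture, thing): "point" ([x, y, z] in m, in the coordinates of the camera as it stood for that picture, good to about 4 mm: a listed point, or the origin of a listed thing).
The state is a dict: "time_s": time; "qpos": joint angles; "joint_vel": joint speeds; "tau": joint torques, N m; "ee_pos": TCP position; "tcp_rot": TCP orientation; "ft_force": force on the tool from outside, world axes, zero at the start; "torque": the same for the moment, N m; "gripper_width": finger opening in m.
Only numpy, scipy, OpenCV 4.12 (cv2) and the standard library are available. Lean on these libraries where they do the work, as an engineer would, in place of code of your own. Each camera call takes 0.05 s, during which the arm holds its last target.

## Working session

There is one attempt and no reset: what is moved stays moved. The work goes in short steps, Python scripts to look and compute and a tool call to move; the robot and the scene stay as the last step left them, time stands still between calls to the robot, and variables do not carry over. Pictures are saved under pics/ and viewed, and the job is handed in when it is done.

Besides the shell and the picture viewer there is one more tool, called after "Emit:" as a command line: name --pt "numbers of a row" for each row, then --argument value for the rest. arm_command: Moves the arm, as the interface text tells. Its arguments: {"type":"object","properties":{"commands":{"type":"array","items":{"type":"array","items":{"type":"number"}}},"squeeze":{"type":"number"}},"required":["commands"]}

```bash
ls; mkdir -p pics; python3 - <<'E'
from cell import ctrl,camera,models
import cv2,numpy as np
print(ctrl.get_obs())
for n in ["scene","top","wrist"]:
    c=camera(n); cv2.imwrite(f"pics/{n}0.png",c["img"][:,:,::-1]); print(n,c["fx"],c["cx"],c["cy"],c["origin"],np.round(c["rotation"],3).tolist())
E
```

```text
pics
{'time_s': 0.0, 'qpos': array([-1.43810124e+00,  1.59024014e-01,  1.59826338e+00, -5.01353178e-06,
        1.38620315e+00, -2.10100515e-01]), 'joint_vel': array([ 5.78757768e-04, -5.99226388e-05,  3.00785635e-04, -2.94888584e-04,
        5.37059506e-05, -5.46453979e-04]), 'tau': array([-1.63307591e-04, -3.96006739e+01, -3.31425834e+01, -2.77688987e-04,
        8.51086661e-03, -2.33436788e-05]), 'ee_pos': array([ 0.19316201, -0.54090872,  0.2175154 ]), 'tcp_rot': array([ 9.85346799e-01,  1.70560211e-01,  3.42555169e-05, -9.48325357e-04]), 'ft_force': array([-0.2314568 , -0.0644055 ,  1.10172437]), 'torque': array([ 0.0191378 ,  0.00535586, -0.02559591]), 'gripper_width': 0.08544443837731762}
scene 394.05014697758384 323.98434772662426 199.0916302143624 [1.08536494 0.67799872 0.80033713] [0.269, 0.868, -0.399, -0.12]
top 375.2768485627877 314.5082527763959 196.925614504187 [ 0.41039886 -0.01669526  0.97471299] [0.73, -0.675, 0.073, -0.081]
wrist 325.5998320075736 318.42430644455555 201.53372196662534 [ 0.26041484 -0.51799559  0.37444815] [0.809, -0.571, -0.082, 0.115]
```

View pics/top0.png

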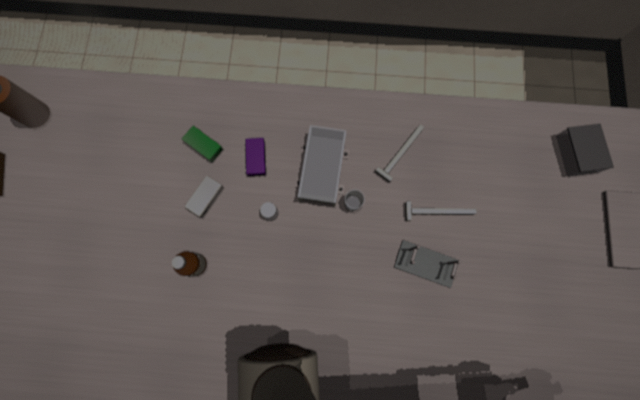

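View pics/scene0.png

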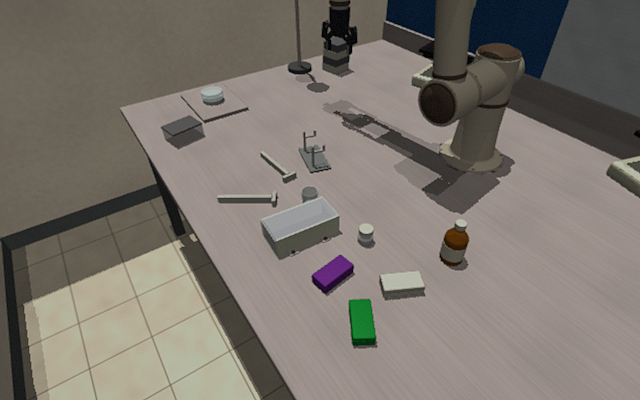

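View pics/wrist0.png

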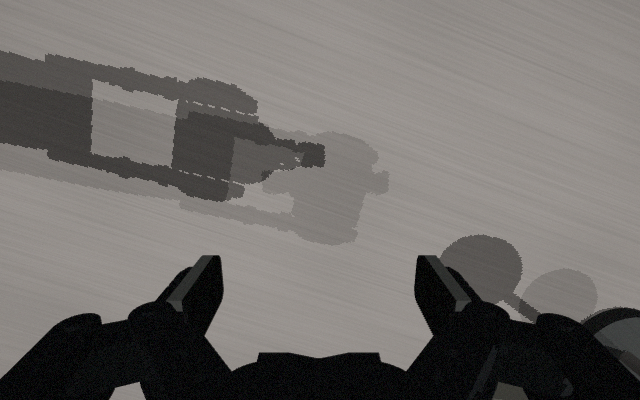

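```bash
cat > h.py <<'E'
from cell import ctrl,camera,models
import cv2,numpy as np
from scipy.spatial.transform import Rotation as R
def Rm(c):
    r=np.array(c["rotation"]); return r if r.shape==(3,3) else R.from_quat(r).as_matrix()
def px2w(c,u,v,z):
    d=Rm(c)@np.array([(u-c["cx"])/c["fx"],(v-c["cy"])/c["fy"],1]); o=np.array(c["origin"])
    return o+d*(z-o[2])/d[2]
def c2w(c,p): return Rm(c)@np.array(p)+np.array(c["origin"])
def w2px(c,p):
    q=Rm(c).T@(np.array(p)-np.array(c["origin"])); return c["cx"]+c["fx"]*q[0]/q[2],c["cy"]+c["fy"]*q[1]/q[2]
def rect(c,mask,z):
    ys,xs=np.nonzero(mask); P=np.array([px2w(c,x,y,z)[:2] for x,y in zip(xs,ys)],np.float32)
    (cx,cy),(w,h),a=cv2.minAreaRect(P*1000)
    if w<h: w,h=h,w;a+=90
    return P.mean(0)*1000,(cx,cy),(w,h),a
def save(c,name,crop=None,k=1):
    im=c["img"][:,:,::-1]
    if crop: x0,x1,y0,y1=crop; im=im[y0:y1,x0:x1]
    im=cv2.resize(im,None,fx=k,fy=k,interpolation=cv2.INTER_CUBIC) if k!=1 else im
    cv2.imwrite(f"pics/{name}.png",im)
E
python3 - <<'E'
from h import *
np.set_printoptions(precision=4,suppress=True)
for cam in ["top","scene"]:
    c=camera(cam)
    if cam=="top": save(c,"t1",(170,490,110,300),2.5); 
    else: save(c,"s1",(200,440,120,350),2.5)
    for t in ["case","pusher","locker","stand","seat_l","seat_r","flap_edge","jar","beaker","bottle"]:
        for m in models.tip_of(c,t):
            print(cam,t,round(m["confidence"],2),c2w(c,m["point"]), np.round(w2px(c,c2w(c,m["point"]))))
    if cam=="top":
        for t,z in [("case",.032),("pusher",.022),("locker",.06),("stand",.008)]:
            for m in models.masks_of(c,t): print(t,m["confidence"],m["mask"].sum(),rect(c,m["mask"],z))
E
```

```text
top case 0.89 [0.7474 0.3199 0.0022] [202. 145.]
top case 0.82 [ 0.7207  0.1668 -0.0009] [257. 159.]
top case 0.8 [ 0.6031  0.2928 -0.001 ] [205. 197.]
top pusher 0.71 [ 0.6103 -0.3278 -0.0035] [438. 212.]
top pusher 0.6 [ 0.767  -0.2247 -0.0051] [401. 154.]
top locker 0.72 [ 0.6105 -0.3306 -0.0075] [439. 213.]
top locker 0.64 [ 0.6088 -0.0034  0.0034] [316. 203.]
top locker 0.38 [ 0.4754 -0.2936  0.0016] [425. 263.]
top locker 0.37 [ 0.5742  0.1133 -0.003 ] [271. 213.]
top stand 0.64 [ 0.4775 -0.2931  0.0012] [425. 262.]
top seat_l 0.87 [ 0.4592 -0.3428  0.0688] [454. 270.]
top seat_l 0.86 [ 0.4895 -0.2472  0.0719] [414. 254.]
top seat_r 0.87 [ 0.4592 -0.3428  0.0688] [454. 270.]
top seat_r 0.86 [ 0.4895 -0.2472  0.0719] [414. 254.]
top flap_edge 0.67 [ 0.4892 -0.2467  0.0722] [414. 254.]
top flap_edge 0.6 [0.6118 0.0008 0.0038] [314. 202.]
top jar 0.83 [ 0.5762  0.1127 -0.0065] [271. 213.]
top jar 0.49 [0.6009 0.2901 0.0002] [206. 198.]
top beaker 0.55 [ 0.6154 -0.0987  0.0004] [352. 204.]
top beaker 0.55 [ 0.6112 -0.3275 -0.0023] [438. 212.]
top beaker 0.27 [ 0.6083 -0.0027  0.003
[... 1309 characters left out ...]
.89 [0.7187 0.1695 0.0003] [333. 277.]
scene case 0.41 [ 0.6002 -0.0051 -0.0032] [331. 220.]
scene pusher 0.74 [ 0.7659 -0.2228 -0.0017] [247. 201.]
scene pusher 0.57 [ 0.6103 -0.331  -0.0035] [275. 167.]
scene pusher 0.32 [ 0.4234  0.2958 -0.0009] [451. 258.]
scene locker 0.75 [ 0.6048 -0.0047  0.0004] [330. 220.]
scene stand 0.96 [ 0.474  -0.2906 -0.0025] [314. 160.]
scene stand 0.41 [ 0.6012 -0.0059 -0.0011] [331. 219.]
scene seat_l 0.73 [ 0.4627 -0.3429  0.0676] [308. 135.]
scene seat_r 0.73 [ 0.4627 -0.3429  0.0676] [308. 135.]
scene jar 0.84 [0.5695 0.1154 0.0028] [365. 239.]
scene beaker 0.56 [ 0.6149 -0.0948 -0.0032] [310. 205.]
scene bottle 0.57 [ 0.4276  0.2939 -0.0046] [449. 259.]
```

View pics/t1.png

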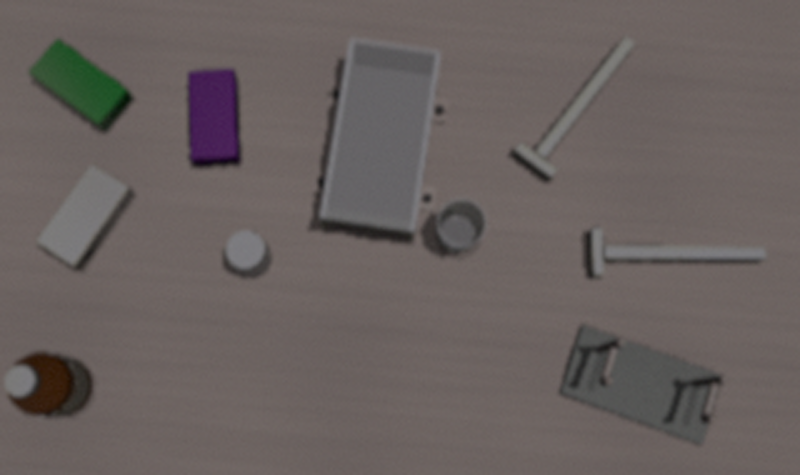

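View pics/s1.png

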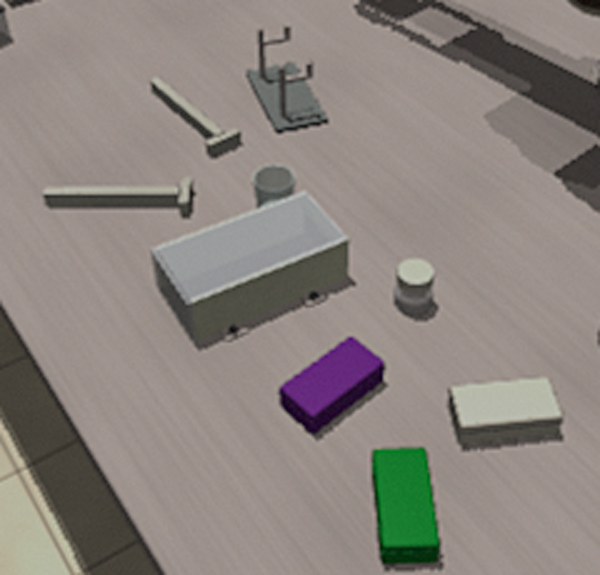

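```bash
cat >> h.py <<'E'
def tool():
    o=ctrl.get_obs(); M=R.from_quat(o["tcp_rot"]).as_matrix()
    return o,M,np.degrees(np.arctan2(M[1,0],M[0,0]))
def plan(p,phi,n,f=100,q=None):
    """rows from the current pose (or q=(pos,phi)) to p, vertical tool with yaw phi deg, in n rows"""
    o,M,ph0=tool(); p0=np.array(o["ee_pos"])
    if q is not None: p0=np.array(q[0]); ph0=q[1]; M=R.from_euler("z",ph0,degrees=True).as_matrix()@np.diag([1,-1,-1])
    G=R.from_euler("z",phi,degrees=True).as_matrix()@np.diag([1,-1,-1])
    rv=R.from_matrix(M.T@G).as_rotvec()
    d=(np.array(p)-p0)/n
    for i in range(n):
        Mi=M@R.from_rotvec(rv*i/n).as_matrix()
        s=Mi.T@d/0.03; w=np.degrees(rv/n)/10
        r=[round(float(x),2)+0. for x in [*w,*s]]+[f]
        print(r,end=",\n" if i<n-1 else "\n")
def st():
    o,M,ph=tool(); print("t",round(o["time_s"],2),"p",np.round(np.array(o["ee_pos"])*1000,1),"phi",round(ph,2),"tilt",np.round(M[:2,2],4),"F",np.round(o["ft_force"],1),"w",round(o["gripper_width"]*1000,1),"q",np.round(np.degrees(o["qpos"]),0))
E
python3 -c "
from h import *
st(); plan([.56,.30,.2],-34,32)"
```

```text
t 1.45 p [ 193.2 -541.5  218.5] phi 19.64 tilt [-0.  0.] F [ 0.1  0.6 -0.4] w 85.3 q [-82.   9.  92.  -0.  79. -12.]
[0.0, 0.0, 0.17, 0.65, -0.7, 0.02, 100],
[0.0, 0.0, 0.17, 0.63, -0.72, 0.02, 100],
[0.0, 0.0, 0.17, 0.61, -0.73, 0.02, 100],
[0.0, 0.0, 0.17, 0.59, -0.75, 0.02, 100],
[0.0, 0.0, 0.17, 0.57, -0.77, 0.02, 100],
[0.0, 0.0, 0.17, 0.55, -0.79, 0.02, 100],
[0.0, 0.0, 0.17, 0.52, -0.8, 0.02, 100],
[0.0, 0.0, 0.17, 0.5, -0.82, 0.02, 100],
[0.0, 0.0, 0.17, 0.47, -0.83, 0.02, 100],
[0.0, 0.0, 0.17, 0.45, -0.84, 0.02, 100],
[0.0, 0.0, 0.17, 0.43, -0.86, 0.02, 100],
[0.0, 0.0, 0.17, 0.4, -0.87, 0.02, 100],
[0.0, 0.0, 0.17, 0.37, -0.88, 0.02, 100],
[0.0, 0.0, 0.17, 0.35, -0.89, 0.02, 100],
[0.0, 0.0, 0.17, 0.32, -0.9, 0.02, 100],
[0.0, 0.0, 0.17, 0.3, -0.91, 0.02, 100],
[0.0, 0.0, 0.17, 0.27, -0.92, 0.02, 100],
[0.0, 0.0, 0.17, 0.24, -0.92, 0.02, 100],
[0.0, 0.0, 0.17, 0.22, -0.93, 0.02, 100],
[0.0, 0.0, 0.17, 0.19, -0.94, 0.02, 100],
[0.0, 0.0, 0.17, 0.16, -0.94, 0.02, 100],
[0.0, 0.0, 0.17, 0.13, -0.95, 0.02, 100],
[0.0, 0.0, 0.17, 0.11, -0.95, 0.02, 100],
[0.0, 0.0, 0.17, 0.08, -0.95, 0.02, 100],
[0.0, 0.0, 0.17, 0.05, -0.95, 0.02, 100],
[0.0, 0.0, 0.17, 0.02, -0.96, 0.02, 100],
[0.0, 0.0, 0.17, -0.01, -0.96, 0.02, 100],
[0.0, 0.0, 0.17, -0.03, -0.96, 0.02, 100],
[0.0, 0.0, 0.17, -0.06, -0.95, 0.02, 100],
[0.0, 0.0, 0.17, -0.09, -0.95, 0.02, 100],
[0.0, 0.0, 0.17, -0.12, -0.95, 0.02, 100],
[0.0, 0.0, 0.17, -0.15, -0.95, 0.02, 100]
```

Emit:
arm_command --pt "0 0 0.17 0.65 -0.7 0.02 100" --pt "0 0 0.17 0.63 -0.72 0.02 100" --pt "0 0 0.17 0.61 -0.73 0.02 100" --pt "0 0 0.17 0.59 -0.75 0.02 100" --pt "0 0 0.17 0.57 -0.77 0.02 100" --pt "0 0 0.17 0.55 -0.79 0.02 100" --pt "0 0 0.17 0.52 -0.8 0.02 100" --pt "0 0 0.17 0.5 -0.82 0.02 100" --pt "0 0 0.17 0.47 -0.83 0.02 100" --pt "0 0 0.17 0.45 -0.84 0.02 100" --pt "0 0 0.17 0.43 -0.86 0.02 100" --pt "0 0 0.17 0.4 -0.87 0.02 100" --pt "0 0 0.17 0.37 -0.88 0.02 100" --pt "0 0 0.17 0.35 -0.89 0.02 100" --pt "0 0 0.17 0.32 -0.9 0.02 100" --pt "0 0 0.17 0.3 -0.91 0.02 100"

```text
time_s: 3.45
ee_pos: [0.3863, -0.1115, 0.2098]
tcp_rot: [0.997, -0.076, 0.002, 0.002]
ft_force: [0.4, -0.4, -0.5]
gripper_width: 0.0853
```

```bash
python3 -c "
from h import *
st(); plan([.56,.30,.2],-34,17)"
```

```text
t 3.45 p [ 386.3 -111.5  209.8] phi -8.73 tilt [ 0.0044 -0.0052] F [ 0.4 -0.4 -0.5] w 85.3 q [-33. -18. 118.  -0.  80.  65.]
[0.0, 0.0, 0.15, 0.21, -0.85, 0.02, 100],
[0.0, 0.0, 0.15, 0.19, -0.85, 0.02, 100],
[0.0, 0.0, 0.15, 0.17, -0.86, 0.02, 100],
[0.0, 0.0, 0.15, 0.15, -0.86, 0.02, 100],
[0.0, 0.0, 0.15, 0.13, -0.87, 0.02, 100],
[0.0, 0.0, 0.15, 0.1, -0.87, 0.02, 100],
[0.0, 0.0, 0.15, 0.08, -0.87, 0.02, 100],
[0.0, 0.0, 0.15, 0.06, -0.87, 0.02, 100],
[0.0, 0.0, 0.15, 0.03, -0.88, 0.02, 100],
[0.0, 0.0, 0.15, 0.01, -0.88, 0.02, 100],
[0.0, 0.0, 0.15, -0.01, -0.88, 0.02, 100],
[0.0, 0.0, 0.15, -0.03, -0.88, 0.02, 100],
[0.0, 0.0, 0.15, -0.06, -0.87, 0.02, 100],
[0.0, 0.0, 0.15, -0.08, -0.87, 0.02, 100],
[0.0, 0.0, 0.15, -0.1, -0.87, 0.02, 100],
[0.0, 0.0, 0.15, -0.12, -0.87, 0.02, 100],
[0.0, 0.0, 0.15, -0.15, -0.86, 0.02, 100]
```

Emit:
arm_command --pt "0 0 0.15 0.21 -0.85 0.02 100" --pt "0 0 0.15 0.19 -0.85 0.02 100" --pt "0 0 0.15 0.17 -0.86 0.02 100" --pt "0 0 0.15 0.15 -0.86 0.02 100" --pt "0 0 0.15 0.13 -0.87 0.02 100" --pt "0 0 0.15 0.1 -0.87 0.02 100" --pt "0 0 0.15 0.08 -0.87 0.02 100" --pt "0 0 0.15 0.06 -0.87 0.02 100" --pt "0 0 0.15 0.03 -0.88 0.02 100" --pt "0 0 0.15 0.01 -0.88 0.02 100" --pt "0 0 0.15 -0.01 -0.88 0.02 100" --pt "0 0 0.15 -0.03 -0.88 0.02 100" --pt "0 0 0.15 -0.06 -0.87 0.02 100" --pt "0 0 0.15 -0.08 -0.87 0.02 100" --pt "0 0 0.15 -0.1 -0.87 0.02 100" --pt "0 0 0.15 -0.12 -0.87 0.02 100" --pt "0 0 0.15 -0.15 -0.86 0.02 100"

```text
time_s: 5.58
ee_pos: [0.5693, 0.3135, 0.1996]
tcp_rot: [0.954, -0.301, 0.006, 0.002]
ft_force: [-0.1, -0.3, 0.3]
gripper_width: 0.085
```

```bash
python3 -c "
from h import *
st()
c=camera('wrist'); save(c,'w1')
for m in models.masks_of(c,'case'): print(m['confidence'],m['mask'].sum(),rect(c,m['mask'],.032))
print(c['origin'],Rm(c))
st()
"
```

```text
t 5.58 p [569.3 313.5 199.6] phi -35.02 tilt [ 0.0096 -0.0069] F [-0.1 -0.3  0.3] w 85.0 q [ 18.  21.  80.  -1.  79. 144.]
0.78 7155 (array([741.3408, 315.001 ], dtype=float32), (739.8538818359375, 315.7156677246094), (106.26119995117188, 52.59461212158203), 54.936241149902344)
0.61 475 (array([672.7513 , 184.08363], dtype=float32), (670.642578125, 185.17495727539062), (33.673343658447266, 15.907186508178711), 54.936153411865234)
0.56 5225 (array([601.7972 , 287.64523], dtype=float32), (600.0471801757812, 288.47344970703125), (100.63059997558594, 51.84681701660156), 151.5321273803711)
[0.62628138 0.273391   0.35723977] [[-5.74606108e-01 -7.88654778e-01 -2.18749768e-01]
 [-8.18429945e-01  5.53863164e-01  1.52996800e-01]
 [ 4.95781691e-04  2.66944256e-01 -9.63711844e-01]]
t 5.67 p [569.2 314.5 199.3] phi -34.87 tilt [ 0.0096 -0.0062] F [-0.5  0.3  0.2] w 85.7 q [ 19.  21.  80.  -1.  79. 144.]
```

View pics/w1.png

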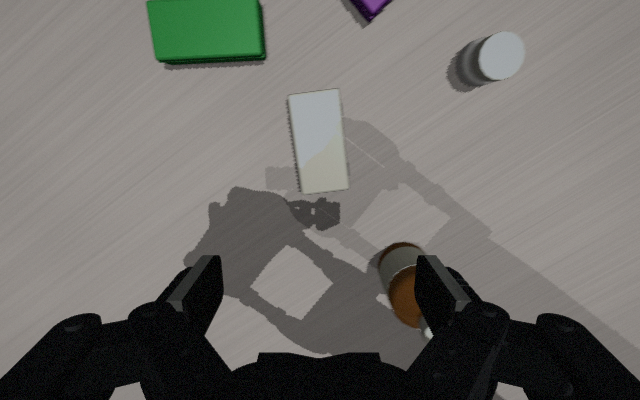

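```bash
python3 -c "
from h import *
plan([.5754,.3014,.06],-28.5,6); plan([.5754,.3014,.014],-28.5,3,q=([.5754,.3014,.06],-28.5))"
```

```text
[0.0, -0.01, -0.11, 0.06, 0.04, 0.77, 100],
[0.0, -0.01, -0.11, 0.06, 0.04, 0.77, 100],
[0.0, -0.01, -0.11, 0.06, 0.04, 0.77, 100],
[0.0, -0.01, -0.11, 0.06, 0.04, 0.77, 100],
[0.0, -0.01, -0.11, 0.06, 0.05, 0.77, 100],
[0.0, -0.01, -0.11, 0.06, 0.05, 0.77, 100]
[0.0, 0.0, 0.0, 0.0, 0.0, 0.51, 100],
[0.0, 0.0, 0.0, 0.0, 0.0, 0.51, 100],
[0.0, 0.0, 0.0, 0.0, 0.0, 0.51, 100]
```

Emit:
arm_command --pt "0 -0.01 -0.11 0.06 0.04 0.77 100" --pt "0 -0.01 -0.11 0.06 0.04 0.77 100" --pt "0 -0.01 -0.11 0.06 0.04 0.77 100" --pt "0 -0.01 -0.11 0.06 0.04 0.77 100" --pt "0 -0.01 -0.11 0.06 0.05 0.77 100" --pt "0 -0.01 -0.11 0.06 0.05 0.77 100" --pt "0 0 0 0 0 0 100"

```text
time_s: 6.55
ee_pos: [0.5745, 0.2971, 0.0578]
tcp_rot: [0.97, -0.242, 0.001, 0.001]
ft_force: [0.4, -0.4, -0.5]
gripper_width: 0.0853
```

```bash
python3 -c "
from h import *
st()
c=camera('wrist'); save(c,'w2')
for m in models.masks_of(c,'case'): print(m['confidence'],m['mask'].sum(),rect(c,m['mask'],.032))
plan([.5754,.3014,.014],-28.5,3)
"
```

```text
t 6.55 p [574.5 297.1  57.8] phi -27.97 tilt [ 0.0004 -0.0028] F [ 0.4 -0.4 -0.5] w 85.3 q [ 17.  29.  86.  -0.  65. 135.]
0.95 5083 (array([717.83105, 317.44244], dtype=float32), (720.2498779296875, 325.4062194824219), (104.89720153808594, 14.343941688537598), 62.02129364013672)
0.62 14668 (array([603.47003, 287.1666 ], dtype=float32), (599.8098754882812, 288.57623291015625), (99.90353393554688, 51.15925598144531), 151.98186874389648)
[0.0, -0.01, 0.02, -0.03, -0.03, 0.52, 100],
[0.0, -0.01, 0.02, -0.03, -0.03, 0.52, 100],
[0.0, -0.01, 0.02, -0.03, -0.03, 0.52, 100]
```

View pics/w2.png

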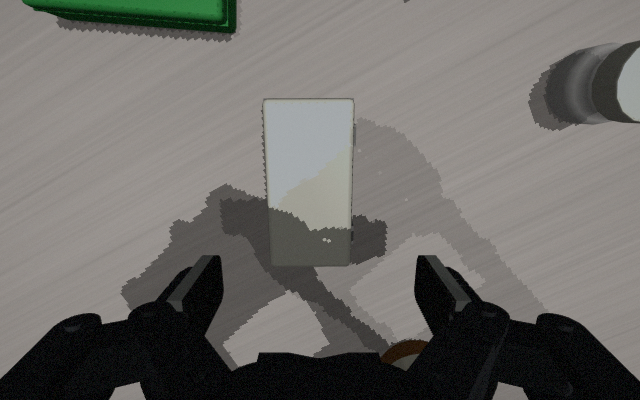

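Emit:
arm_command --pt "0 -0.01 0 -0.03 -0.03 0.5 100" --pt "0 -0.01 0 -0.03 -0.03 0.5 100" --pt "0 -0.01 0 -0.03 -0.03 0.45 100" --pt "0 0 0 0 0 0 0" --pt "0 0 0 0 0 0 0" --pt "0 0 0 0 0 0 0" --pt "0 0 0 0 0 0 0" --pt "0 0 0 0 0 0 0" --squeeze 50

```text
time_s: 7.65
ee_pos: [0.5789, 0.3025, 0.0203]
tcp_rot: [0.97, -0.241, 0.003, -0.002]
ft_force: [0.1, 0.1, 1.0]
gripper_width: 0.0002
```

```bash
python3 -c "
from h import *
st()
"
```

```text
t 7.65 p [578.9 302.5  20.3] phi -27.93 tilt [0.0075 0.0017] F [0.1 0.1 1. ] w 0.2 q [ 17.  32.  86.  -0.  61. 135.]
```

```bash
python3 -c "
from h import *
c=camera('wrist'); save(c,'w3')
c=camera('scene'); save(c,'s3',(300,540,180,340),3.2)
"
```

```text
(no output)
```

View pics/w3.png

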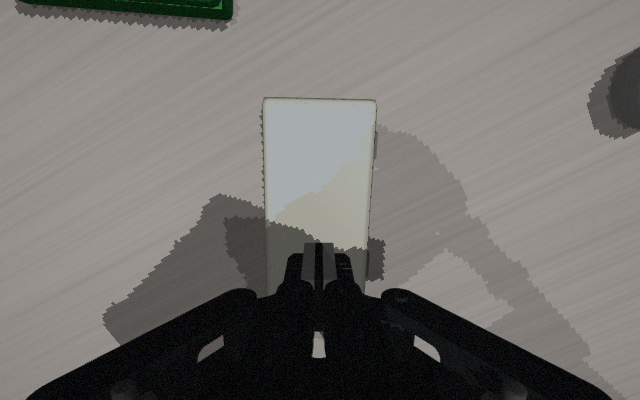

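View pics/s3.png

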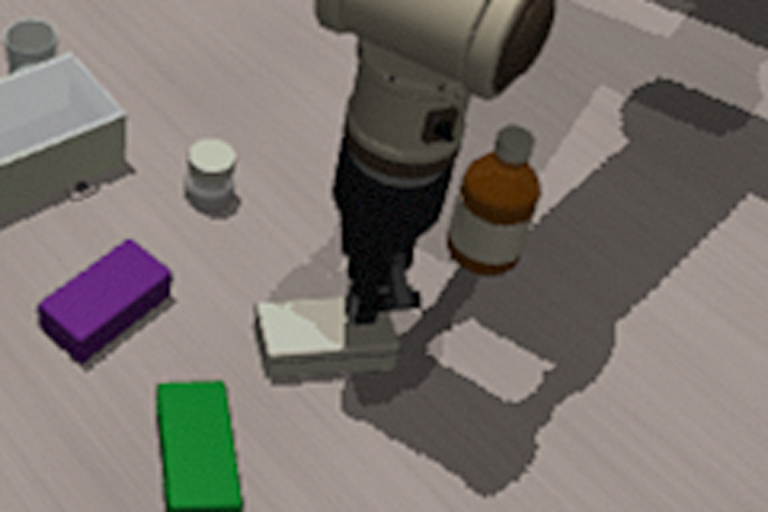

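```bash
python3 -c "
from h import *
c=camera('wrist'); o,M,ph=tool(); st()
p=np.array(o['ee_pos'])
for d in [-30,-8,0,11,20]: print(d,w2px(c,p+M[:,2]*d/1000),p[2]*1000-d)
for z in [0.0,.02,.032,.045]:
  a=[px2w(c,*u,z)[:2] for u in [(264,98),(376,100),(368,285),(266,285)]]; print(z,np.linalg.norm(a[0]-a[1]),np.linalg.norm(a[2]-a[3]),np.mean(a[:2],0),np.mean(a[2:],0))
c=camera('top'); save(c,'t3',(150,350,120,300),4)
"
```

```text
t 7.8 p [578.6 302.4  19.8] phi -27.92 tilt [0.0067 0.0014] F [-0.6 -1.5 -0.2] w -0.0 q [ 17.  32.  86.  -0.  61. 135.]
-30 (np.float64(318.17591552455804), np.float64(278.3045990266573)) 49.8273831328124
-8 (np.float64(318.2064860325835), np.float64(256.1451336142608)) 27.827383132812397
0 (np.float64(318.21572691847524), np.float64(249.4467466876135)) 19.827383132812397
11 (np.float64(318.2271544520032), np.float64(241.16333727381405)) 8.827383132812397
20 (np.float64(318.2355588823068), np.float64(235.071267018743)) -0.17261686718760316
0.0 0.058191327987944685 0.06225774255122707 [0.64519081 0.2660418 ] [0.55032853 0.31837471]
0.02 0.051625747115477454 0.05523335837250527 [0.64468945 0.26631382] [0.56053024 0.31274214]
0.032 0.04768639859199708 0.051018727865272194 [0.64438863 0.26647703] [0.56665127 0.3093626 ]
0.045 0.04341877102489333 0.04645287814910314 [0.64406275 0.26665384] [0.57328238 0.30570143]
```

View pics/t3.png

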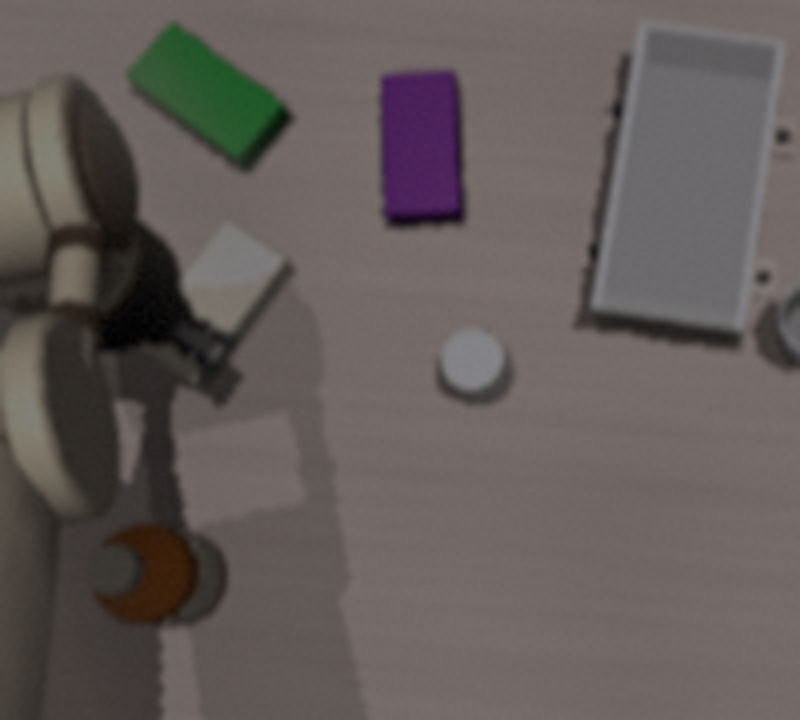

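Emit:
arm_command --pt "0 0 0 0 0 -0.5 100" --pt "0 0 0 0 0 0 100" --pt "0 0 0 0 0 0 100" --pt "0 0 0 0 0 0 100" --pt "0 0 0 0 0 0 100"

```text
time_s: 8.48
ee_pos: [0.5783, 0.3024, 0.0357]
tcp_rot: [0.97, -0.241, 0.003, -0.001]
ft_force: [0.1, 0.2, 0.0]
gripper_width: 0.085
```

```bash
python3 -c "
from h import *
st()
plan([.576,.3014,-.006],-28,3)
"
```

```text
t 8.47 p [578.3 302.4  35.7] phi -27.92 tilt [0.0063 0.0014] F [0.1 0.2 0. ] w 85.0 q [ 17.  31.  86.  -0.  63. 135.]
[-0.01, -0.01, 0.0, -0.02, 0.02, 0.46, 100],
[-0.01, -0.01, 0.0, -0.02, 0.02, 0.46, 100],
[-0.01, -0.01, 0.0, -0.02, 0.02, 0.46, 100]
```

Emit:
arm_command --pt "0 -0.01 0 -0.02 0.02 0.46 100" --pt "0 -0.01 0 -0.02 0.02 0.46 100" --pt "0 -0.01 0 -0.02 0.02 0.46 100" --pt "0 0 0 0 0 0 100"

```text
time_s: 8.98
ee_pos: [0.5742, 0.3011, -0.0107]
tcp_rot: [0.97, -0.241, -0.001, -0.001]
ft_force: [0.3, 0.2, -0.1]
gripper_width: 0.0854
```

```bash
python3 -c "
from h import *
st()
c=camera('wrist'); save(c,'w4'); c=camera('scene'); save(c,'s4',(380,500,200,320),5)
"
```

```text
t 8.97 p [574.2 301.1 -10.7] phi -27.92 tilt [-0.0022  0.0029] F [ 0.3  0.2 -0.1] w 85.4 q [ 17.  34.  87.   0.  59. 135.]
```

View pics/w4.png

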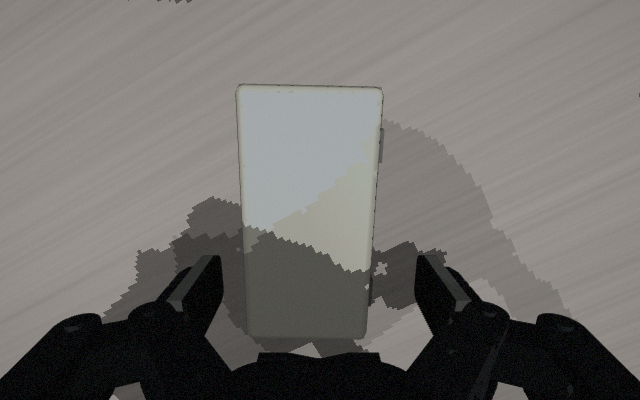

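View pics/s4.png

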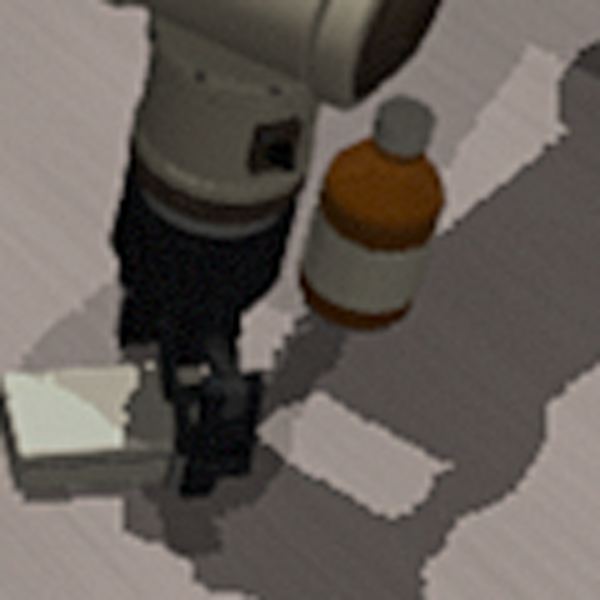

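Emit:
arm_command --pt "0 0 0 0 0 0 0" --pt "0 0 0 0 0 0 0" --pt "0 0 0 0 0 0 0" --pt "0 0 0 0 0 0 0" --squeeze 50

```text
time_s: 9.57
ee_pos: [0.5772, 0.3022, -0.0069]
tcp_rot: [0.97, -0.241, 0.002, -0.003]
ft_force: [0.0, 0.2, -0.7]
gripper_width: 0.049
```

```bash
python3 -c "
from h import *
st()
c=camera('wrist'); save(c,'w5')
for m in models.masks_of(c,'case')[:2]: print(m['confidence'],m['mask'].sum(),rect(c,m['mask'],.032))
"
```

```text
t 9.57 p [577.2 302.2  -6.9] phi -27.91 tilt [0.0044 0.0051] F [ 0.   0.2 -0.7] w 49.0 q [ 17.  34.  87.   0.  59. 135.]
0.87 32116 (array([606.3444 , 286.44498], dtype=float32), (601.1885375976562, 288.7647705078125), (100.4205551147461, 50.83375549316406), 152.5379180908203)
```

View pics/w5.png

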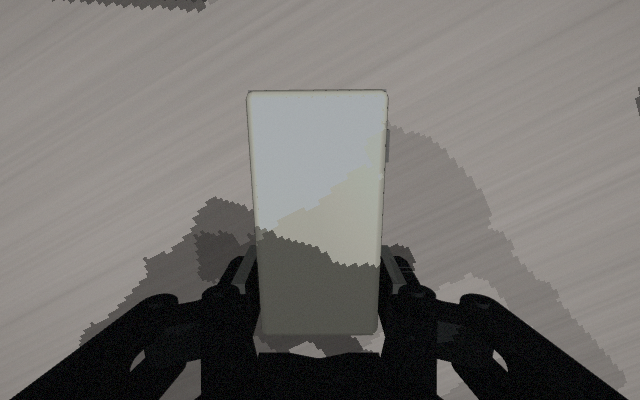

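```bash
python3 -c "
from h import *
c=camera('top')
P=[px2w(c,150+u/4,120+v/4,.06)[:2]*1000 for u,v in [(640,22),(783,42),(742,330),(592,310)]]
P=np.array(P); print(P)
ax=(P[0]+P[1]-P[2]-P[3])/2; print(np.linalg.norm(ax),np.degrees(np.arctan2(ax[1],ax[0])), np.linalg.norm(P[0]-P[1]),np.linalg.norm(P[3]-P[2]), 'front mid',(P[2]+P[3])/2)
w=P[3]-P[2]; print(np.degrees(np.arctan2(-w[0],w[1])))
for m in models.masks_of(c,'locker')[:1]:
  mk=m['mask']; save(dict(img=np.where(mk[...,None],c['img'],c['img']//3)),'lm',(280,370,110,220),6)
for m in models.tip_of(c,'locker')+models.tip_of(c,'flap_edge'): print(m['confidence'],c2w(c,m['point']))
"
```

```text
[[802.02679996  27.10501009]
 [795.30376529 -66.63381153]
 [602.62419951 -52.57106988]
 [608.12224946  41.57968046]]
193.81799634992603 -4.2218830687237 93.97960349812891 94.3111464373342 front mid [605.37322449  -5.49569471]
-3.3420626773915347
0.9 [ 6.10188805e-01 -1.09254120e-03  1.80538550e-04]
0.52 [ 0.6120134  -0.00286331  0.00413594]
0.33 [ 0.57174955  0.11639244 -0.00548631]
```

View pics/lm.png

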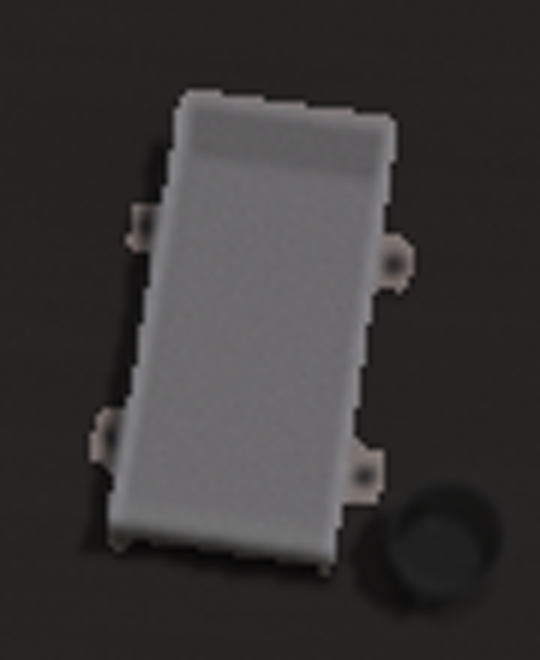

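```bash
python3 -c "
from h import *
a=([.577,.302,.088],-28)
plan(*a,4,f=0); plan([.504,.003,.088],-4,12,f=0,q=a)
"
```

```text
[-0.01, 0.0, 0.0, 0.0, 0.0, -0.79, 0],
[-0.01, 0.0, 0.0, 0.0, 0.0, -0.79, 0],
[-0.01, 0.0, 0.0, 0.0, 0.0, -0.79, 0],
[-0.01, 0.0, 0.0, 0.0, 0.0, -0.79, 0]
[0.0, 0.0, -0.2, 0.21, 0.83, 0.0, 0],
[0.0, 0.0, -0.2, 0.18, 0.84, 0.0, 0],
[0.0, 0.0, -0.2, 0.15, 0.84, 0.0, 0],
[0.0, 0.0, -0.2, 0.12, 0.85, 0.0, 0],
[0.0, 0.0, -0.2, 0.09, 0.85, 0.0, 0],
[0.0, 0.0, -0.2, 0.06, 0.85, 0.0, 0],
[0.0, 0.0, -0.2, 0.03, 0.85, 0.0, 0],
[0.0, 0.0, -0.2, 0.0, 0.85, 0.0, 0],
[0.0, 0.0, -0.2, -0.03, 0.85, 0.0, 0],
[0.0, 0.0, -0.2, -0.06, 0.85, 0.0, 0],
[0.0, 0.0, -0.2, -0.09, 0.85, 0.0, 0],
[0.0, 0.0, -0.2, -0.11, 0.85, 0.0, 0]
```

Emit:
arm_command --pt "-0.01 0 0 0 0 -0.5 0" --pt "-0.01 0 0 0 0 -0.8 0" --pt "-0.01 0 0 0 0 -0.9 0" --pt "-0.01 0 0 0 0 -0.9 0" --pt "0 0 -0.2 0.21 0.83 0 0" --pt "0 0 -0.2 0.18 0.84 0 0" --pt "0 0 -0.2 0.15 0.84 0 0" --pt "0 0 -0.2 0.12 0.85 0 0" --pt "0 0 -0.2 0.09 0.85 0 0" --pt "0 0 -0.2 0.06 0.85 0 0" --pt "0 0 -0.2 0.03 0.85 0 0" --pt "0 0 -0.2 0 0.85 0 0" --pt "0 0 -0.2 -0.03 0.85 0 0" --pt "0 0 -0.2 -0.06 0.85 0 0" --pt "0 0 -0.2 -0.09 0.8 0 0" --pt "0 0 -0.2 -0.11 0.6 0 0" --pt "0 0 0 0 0 0 0"

```text
time_s: 12.0
ee_pos: [0.5113, 0.0036, 0.1093]
tcp_rot: [1.0, -0.027, 0.013, 0.001]
ft_force: [1.5, 0.5, -0.6]
gripper_width: 0.049
```

```bash
python3 -c "
from h import *
st()
c=camera('wrist'); save(c,'w6')
for m in models.masks_of(c,'case')[:2]: print(m['confidence'],m['mask'].sum())
for z in [-.007]:pass
c=camera('scene'); save(c,'s6')
"
```

```text
t 12.0 p [511.3   3.6 109.3] phi -3.07 tilt [ 0.0256 -0.0017] F [ 1.5  0.5 -0.6] w 49.0 q [-13.   5. 109.   0.  65.  80.]
0.74 31814
0.59 70
```

View pics/w6.png

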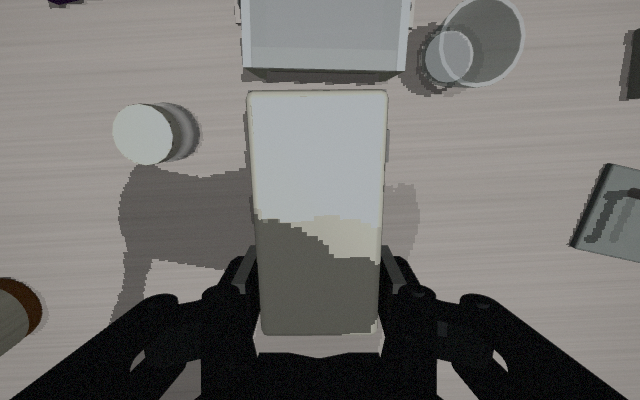

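View pics/s6.png

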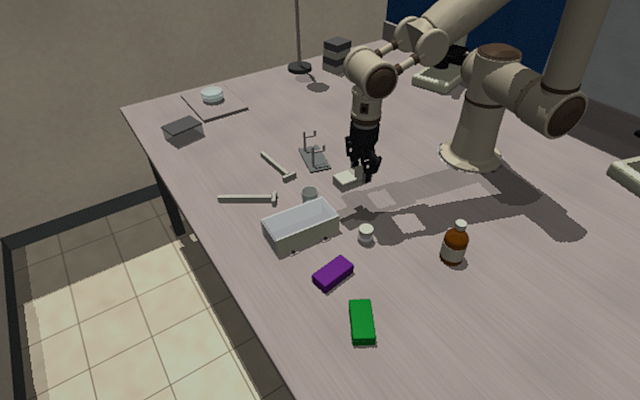

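```bash
python3 -c "
from h import *
c=camera('wrist'); save(c,'w6b',(220,430,0,110),3.8)
for z in (.06,.0): print(z,[np.round(px2w(c,*u,z)[:2]*1000,1) for u in [(243,68),(406,70),(247,0),(403,0),(245,80),(402,82)]])
for t in ['locker','flap_edge']:
  for m in models.tip_of(c,t): print(t,m['confidence'],c2w(c,m['point']))
"
```

```text
0.06 [array([608.6,  44.2]), array([602.4, -52.5]), array([644.2,  38. ]), array([639.6, -50.2]), array([601.8,  43.8]), array([595.8, -50.2])]
0.0 [array([617.2,  56.7]), array([609.2, -68. ]), array([663.2,  48.7]), array([657.2, -65.1]), array([608.5,  56.2]), array([600.7, -65.1])]
locker 0.61 [ 6.05135779e-01 -4.30013526e-03 -5.24572195e-04]
flap_edge 0.6 [ 0.61412651 -0.00476929  0.0057934 ]
flap_edge 0.4 [ 0.6046487  -0.00707937 -0.00260511]
```

View pics/w6b.png

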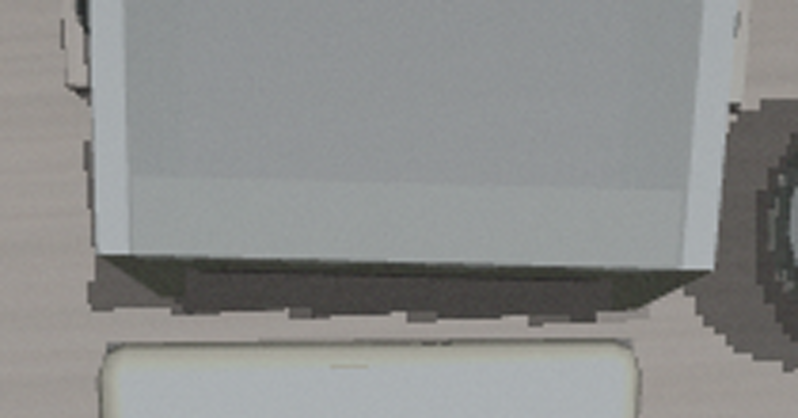

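```bash
python3 -c "
from h import *
plan([.5055,.0028,.02],-4,5,f=0)
"
```

```text
[0.0, -0.03, 0.02, -0.05, 0.02, 0.59, 0],
[0.0, -0.03, 0.02, -0.05, 0.02, 0.59, 0],
[0.0, -0.03, 0.02, -0.04, 0.02, 0.59, 0],
[0.0, -0.03, 0.02, -0.04, 0.02, 0.59, 0],
[0.0, -0.03, 0.02, -0.04, 0.02, 0.59, 0]
```

Emit:
arm_command --pt "0 -0.03 0.02 -0.05 0.02 0.59 0" --pt "0 -0.03 0.02 -0.05 0.02 0.59 0" --pt "0 -0.03 0.02 -0.04 0.02 0.59 0" --pt "0 -0.03 0.02 -0.04 0.02 0.5 0" --pt "0 -0.03 0.02 -0.04 0.02 0.3 0" --pt "0 0 0 0 0 0 0"

```text
time_s: 13.05
ee_pos: [0.5031, 0.0036, 0.0233]
tcp_rot: [0.999, -0.034, -0.004, -0.001]
ft_force: [0.9, 0.0, -0.7]
gripper_width: 0.0491
```

```bash
python3 -c "
from h import *
st()
plan([.5055,.0028,-.005],-4,2,f=0)
"
```

```text
t 13.05 p [503.1   3.6  23.3] phi -3.92 tilt [-0.0085  0.0018] F [ 0.9  0.  -0.7] w 49.1 q [-13.  13. 111.  -0.  56.  81.]
[0.0, 0.02, 0.0, 0.04, 0.01, 0.47, 0],
[0.0, 0.02, 0.0, 0.04, 0.01, 0.47, 0]
```

Emit:
arm_command --pt "0 0.03 0 0.04 0.01 0.4 0" --pt "0 0.03 0 0.04 0.01 0.25 0" --pt "0 0 0 0 0 0.15 0" --pt "0 0 0 0 0 0 0"

```text
time_s: 13.55
ee_pos: [0.5068, 0.0025, -0.0012]
tcp_rot: [0.999, -0.034, 0.003, -0.0]
ft_force: [-0.6, -0.4, -1.8]
gripper_width: 0.0491
```

```bash
python3 -c "
from h import *
st()
c=camera('wrist'); save(c,'w7')
for t in ['locker','flap_edge']:
  for m in models.tip_of(c,t): print(t,m['confidence'],c2w(c,m['point']))
plan([.5055,.0028,-.005],-4,1,f=0)
"
```

```text
t 13.55 p [506.8   2.5  -1.2] phi -3.92 tilt [0.0053 0.0004] F [-0.6 -0.4 -1.8] w 49.1 q [-13.  16. 111.   0.  53.  80.]
flap_edge 0.69 [ 0.6145295  -0.00701468  0.00442425]
[0.0, -0.04, 0.01, -0.06, -0.01, 0.15, 0]
```

View pics/w7.png

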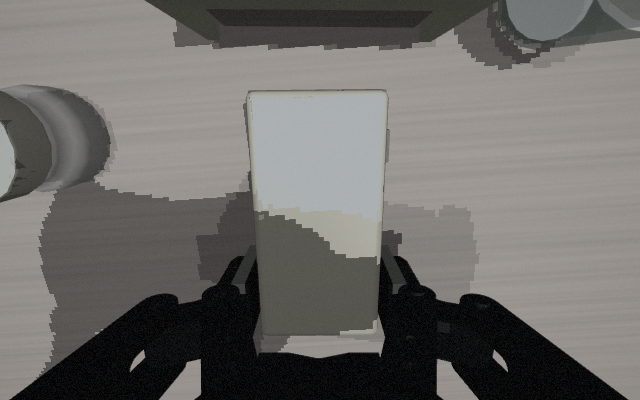

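Emit:
arm_command --pt "0 -0.02 0 0 0 0.12 0" --pt "0 -0.02 0 0.3 0 0 0" --pt "0 0 0 0.4 0 0 0" --pt "0 0 0 0.4 0 0 0"

```text
time_s: 14.2
ee_pos: [0.5419, 0.0001, -0.0041]
tcp_rot: [0.999, -0.034, -0.001, -0.0]
ft_force: [-2.2, -0.2, -1.3]
gripper_width: 0.0489
```

```bash
python3 -c "
from h import *
st()
plan([.5836,-.0027,-.005],-4,4,f=0)
"
```

```text
t 14.2 p [ 5.419e+02  1.000e-01 -4.100e+00] phi -3.92 tilt [-0.0014  0.0006] F [-2.2 -0.2 -1.3] w 48.9 q [-13.  21. 105.   0.  54.  81.]
[0.0, 0.0, 0.0, 0.35, 0.0, 0.01, 0],
[0.0, 0.0, 0.0, 0.35, 0.0, 0.01, 0],
[0.0, 0.0, 0.0, 0.35, 0.0, 0.01, 0],
[0.0, 0.0, 0.0, 0.35, 0.0, 0.01, 0]
```

Emit:
arm_command --pt "0 0 0 0.35 0 0.01 0" --pt "0 0 0 0.35 0 0.01 0" --pt "0 0 0 0.35 0 0 0" --pt "0 0 0 0.3 0 0 0" --pt "0 0 0 0 0 0 0"

```text
time_s: 14.82
ee_pos: [0.5863, -0.003, -0.0054]
tcp_rot: [0.999, -0.034, -0.001, -0.0]
ft_force: [0.2, 0.6, -2.1]
gripper_width: 0.049
```

```bash
python3 -c "
from h import *
st()
c=camera('wrist'); save(c,'w8')
c=camera('scene'); save(c,'s8',(240,440,100,260),4)
"
```

```text
t 14.82 p [586.3  -3.   -5.4] phi -3.92 tilt [-0.0012  0.0007] F [ 0.2  0.6 -2.1] w 49.0 q [-12.  26.  98.   0.  56.  82.]
```

View pics/w8.png

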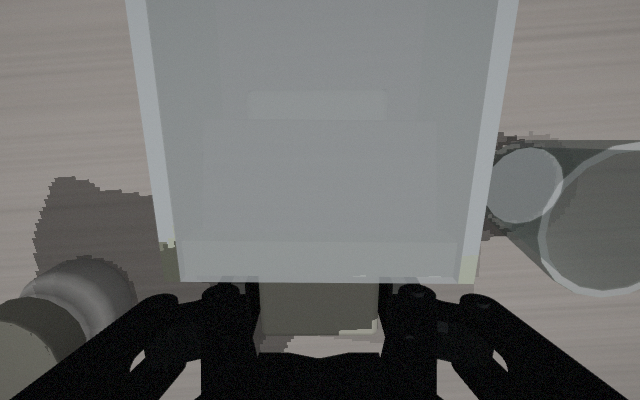

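View pics/s8.png

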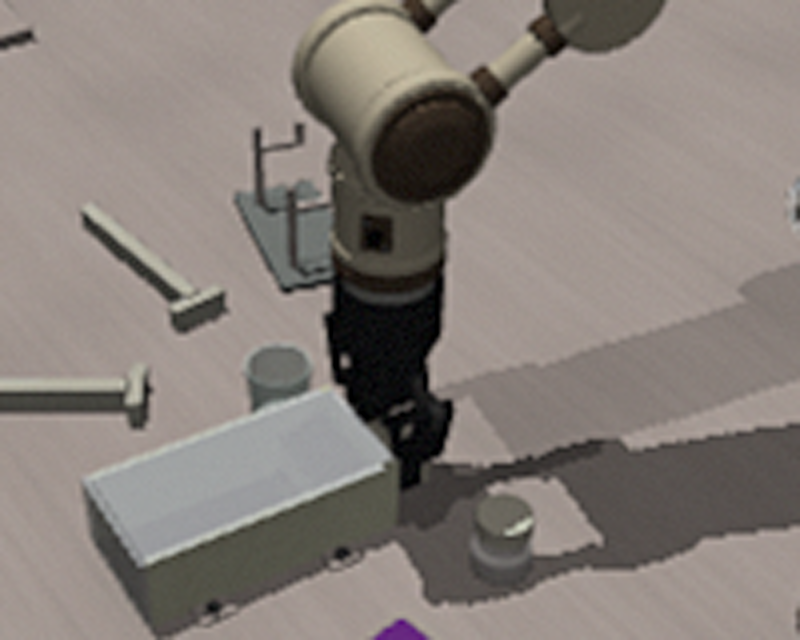

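Emit:
arm_command --pt "0 0 0 0 0 0.05 0" --pt "0 0 0 0 0 0 100" --pt "0 0 0 0 0 0 100" --pt "0 0 0 0 0 0 100" --pt "0 0 0 -0.3 0 -0.3 100" --pt "0 0 0 -0.2 0 -0.9 100" --pt "0 0 0 0 0 -0.9 100" --pt "0 0 0 0 0 -0.9 100" --pt "0 0 0 0 0 -0.9 100"

```text
time_s: 16.05
ee_pos: [0.5664, -0.0013, 0.114]
tcp_rot: [0.999, -0.034, -0.003, -0.001]
ft_force: [-0.3, 0.3, -0.5]
gripper_width: 0.0851
```

```bash
python3 -c "
from h import *
st()
c=camera('wrist'); save(c,'w9')
c=camera('top'); save(c,'t9',(370,490,110,290),4)
for m in models.masks_of(c,'pusher'): print(m['confidence'],m['mask'].sum(),rect(c,m['mask'],.022))
"
```

```text
t 16.05 p [566.4  -1.3 114. ] phi -3.91 tilt [-0.0052  0.0014] F [-0.3  0.3 -0.5] w 85.1 q [-12.  14.  98.   0.  68.  82.]
0.93 554 (array([ 608.89557, -316.31168], dtype=float32), (606.2681884765625, -325.44476318359375), (182.7588348388672, 50.12864303588867), 91.45272946357727)
0.66 411 (array([ 753.87756, -213.03778], dtype=float32), (760.4727172851562, -226.83642578125), (183.67385864257812, 44.826290130615234), 140.21295547485352)
0.31 250 (array([ 621.41876 , -107.859184], dtype=float32), (619.8215942382812, -107.8564453125), (58.516517639160156, 35.329856872558594), 152.18849182128906)
```

View pics/w9.png

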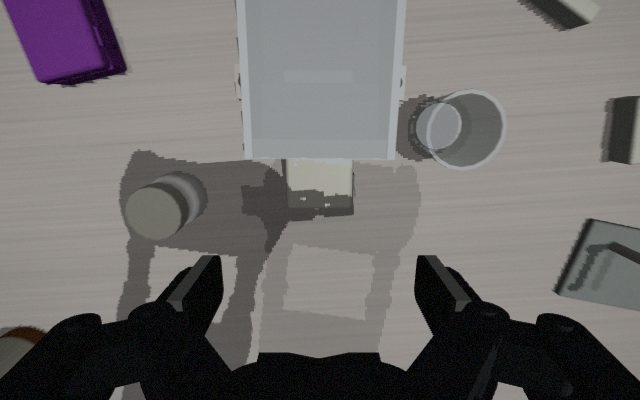

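View pics/t9.png

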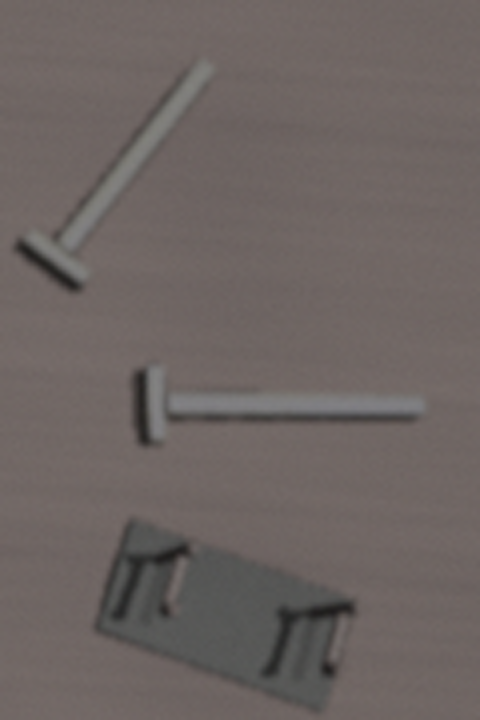

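```bash
python3 -c "
from h import *
plan([.608,-.355,.14],90,14)
"
```

```text
[0.0, 0.0, -0.67, 0.15, 0.83, -0.06, 100],
[0.0, 0.0, -0.67, 0.05, 0.85, -0.06, 100],
[0.0, 0.0, -0.67, -0.05, 0.85, -0.06, 100],
[0.0, 0.0, -0.67, -0.14, 0.83, -0.06, 100],
[0.0, 0.0, -0.67, -0.24, 0.81, -0.06, 100],
[0.0, 0.0, -0.67, -0.33, 0.78, -0.06, 100],
[0.0, 0.0, -0.67, -0.42, 0.73, -0.06, 100],
[0.0, 0.0, -0.67, -0.5, 0.68, -0.06, 100],
[0.0, 0.0, -0.67, -0.58, 0.62, -0.06, 100],
[0.0, 0.0, -0.67, -0.65, 0.54, -0.06, 100],
[0.0, 0.0, -0.67, -0.71, 0.46, -0.06, 100],
[0.0, 0.0, -0.67, -0.76, 0.38, -0.06, 100],
[0.0, 0.0, -0.67, -0.8, 0.29, -0.06, 100],
[0.0, 0.0, -0.67, -0.82, 0.19, -0.06, 100]
```

Emit:
arm_command --pt "0 0 -0.67 0.15 0.83 -0.06 100" --pt "0 0 -0.67 0.05 0.85 -0.06 100" --pt "0 0 -0.67 -0.05 0.85 -0.06 100" --pt "0 0 -0.67 -0.14 0.83 -0.06 100" --pt "0 0 -0.67 -0.24 0.81 -0.06 100" --pt "0 0 -0.67 -0.33 0.78 -0.06 100" --pt "0 0 -0.67 -0.42 0.73 -0.06 100" --pt "0 0 -0.67 -0.5 0.68 -0.06 100" --pt "0 0 -0.67 -0.58 0.62 -0.06 100" --pt "0 0 -0.67 -0.65 0.54 -0.06 100" --pt "0 0 -0.67 -0.71 0.46 -0.06 100" --pt "0 0 -0.67 -0.76 0.38 -0.06 100" --pt "0 0 -0.67 -0.8 0.29 -0.06 100" --pt "0 0 -0.67 -0.7 0.19 -0.06 100" --pt "0 0 0 0 0 0 100"

```text
time_s: 18.08
ee_pos: [0.6013, -0.3523, 0.1105]
tcp_rot: [0.688, 0.725, -0.005, -0.021]
ft_force: [0.7, 0.2, -1.0]
gripper_width: 0.0853
```

```bash
python3 -c "
from h import *
st()
c=camera('wrist'); save(c,'w10')
for m in models.masks_of(c,'pusher'): print(m['confidence'],m['mask'].sum(),rect(c,m['mask'],.022))
for t in ['seat_l','pusher']:
  for m in models.tip_of(c,t): print(t,m['confidence'],c2w(c,m['point']))
"
```

```text
t 18.07 p [ 601.3 -352.3  110.5] phi 92.99 tilt [-0.0371  0.0216] F [ 0.7  0.2 -1. ] w 85.3 q [-40.  34.  72.  -0.  76. -43.]
0.98 6056 (array([ 773.17926, -235.37729], dtype=float32), (773.7875366210938, -234.69374084472656), (134.22186279296875, 23.908069610595703), 145.68679428100586)
0.94 5358 (array([ 608.1027 , -304.44647], dtype=float32), (609.640625, -328.1207580566406), (179.27734375, 49.79745864868164), 93.84775042533875)
seat_l 0.95 [ 0.48652807 -0.24667274  0.06777352]
pusher 0.91 [ 0.76631299 -0.22504398  0.00203845]
pusher 0.82 [ 0.61181574 -0.32842401  0.00302455]
```

View pics/w10.png

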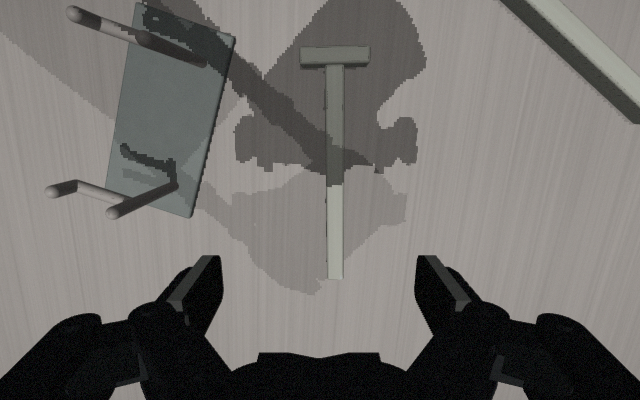

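```bash
python3 -c "
from h import *
c=camera('wrist')
a=[px2w(c,*u,.022)[:2]*1000 for u in [(301,47),(369.5,46),(343.5,278),(328,278)]]
f=(a[0]+a[1])/2; r=(a[2]+a[3])/2; d=f-r; print(a,np.linalg.norm(d),np.degrees(np.arctan2(d[1],d[0])),'mid',(f+r)/2)
m=(f+r)/2; d=d/np.linalg.norm(d); t=m-20*d; ph=np.degrees(np.arctan2(d[1],d[0])); print(t,ph)
plan([t[0]/1000,t[1]/1000,.05],ph,4)
"
```

```text
[array([ 580.82335053, -238.58145075]), array([ 628.49866183, -235.66672463]), array([ 623.65514454, -414.5270023 ]), array([ 610.71073182, -415.47354817])] 178.3163954254935 94.02680206255557 mid [ 610.92197218 -326.06218146]
[ 612.32643439 -346.01280767] 94.02680206255557
[-0.05, -0.03, -0.02, 0.02, 0.11, 0.51, 100],
[-0.05, -0.03, -0.02, 0.02, 0.1, 0.51, 100],
[-0.05, -0.03, -0.02, 0.03, 0.1, 0.51, 100],
[-0.05, -0.03, -0.02, 0.03, 0.09, 0.51, 100]
```

Emit:
arm_command --pt "-0.05 -0.03 -0.02 0.02 0.11 0.51 100" --pt "-0.05 -0.03 -0.02 0.02 0.1 0.51 100" --pt "-0.05 -0.03 -0.02 0.03 0.1 0.51 100" --pt "-0.05 -0.03 -0.02 0.03 0.09 0.4 100" --pt "0 0 0 0 0 0 100"

```text
time_s: 18.95
ee_pos: [0.6126, -0.3417, 0.0483]
tcp_rot: [0.682, 0.732, 0.001, -0.001]
ft_force: [-0.9, 0.2, -0.0]
gripper_width: 0.0854
```

```bash
python3 -c "
from h import *
st()
plan([.6123,-.346,-.007],94,3)
c=camera('wrist'); save(c,'w11')
a=[px2w(c,*u,.022)[:2]*1000 for u in [(301,47),(369.5,46),(343.5,278),(328,278)]]
"
```

```text
t 18.95 p [ 612.6 -341.7   48.3] phi 94.05 tilt [0.0001 0.0035] F [-0.9  0.2 -0. ] w 85.4 q [-39.  37.  76.   0.  68. -43.]
[0.0, -0.01, 0.0, -0.05, -0.01, 0.61, 100],
[0.0, -0.01, 0.0, -0.05, -0.01, 0.61, 100],
[0.0, -0.01, 0.0, -0.05, -0.01, 0.61, 100]
```

View pics/w11.png

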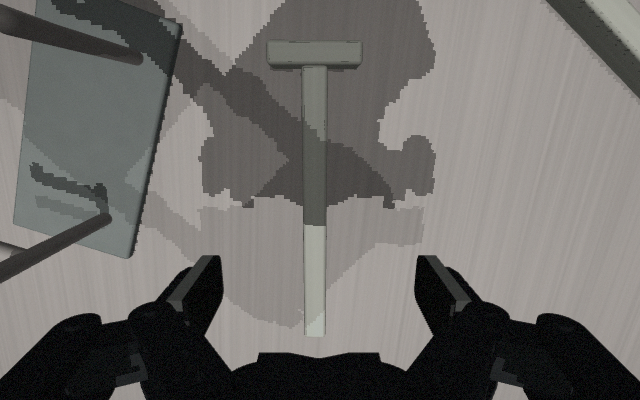

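Emit:
arm_command --pt "0 -0.01 0 -0.05 -0.03 0.6 100" --pt "0 -0.01 0 -0.05 -0.02 0.6 100" --pt "0 0 0 -0.05 0 0.6 100" --pt "0 0 0 0 0 0 100" --pt "0 0 0 0 0 0 0" --pt "0 0 0 0 0 0 0" --pt "0 0 0 0 0 0 0" --pt "0 0 0 0 0 0 0" --pt "0 0 0 0 0 0 0" --squeeze 80

```text
time_s: 20.12
ee_pos: [0.6131, -0.3486, -0.0062]
tcp_rot: [0.682, 0.732, 0.0, 0.003]
ft_force: [0.3, -0.3, -1.3]
gripper_width: 0.012
```

```bash
python3 -c "
from h import *
st()
c=camera('wrist'); save(c,'w12')
"
```

```text
t 20.12 p [ 613.1 -348.6   -6.2] phi 94.03 tilt [ 0.0043 -0.0038] F [ 0.3 -0.3 -1.3] w 12.0 q [-39.  41.  76.  -0.  63. -43.]
```

View pics/w12.png

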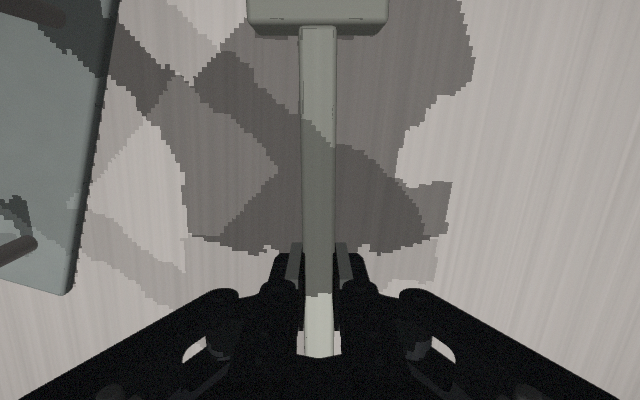

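```bash
python3 -c "
from h import *
a=([.613,-.3486,.11],94)
plan(*a,5,f=0); plan([.434,.008,.12],-4,16,f=0,q=a)
"
```

```text
[0.0, 0.0, 0.0, 0.0, 0.0, -0.78, 0],
[0.0, 0.0, 0.0, 0.0, 0.0, -0.78, 0],
[0.0, 0.0, 0.0, 0.0, 0.0, -0.78, 0],
[0.0, 0.0, 0.0, 0.0, 0.0, -0.78, 0],
[0.0, 0.0, 0.0, 0.0, 0.0, -0.78, 0]
[0.0, 0.0, 0.61, 0.77, -0.32, -0.02, 0],
[0.0, 0.0, 0.61, 0.73, -0.4, -0.02, 0],
[0.0, 0.0, 0.61, 0.68, -0.48, -0.02, 0],
[0.0, 0.0, 0.61, 0.63, -0.55, -0.02, 0],
[0.0, 0.0, 0.61, 0.57, -0.61, -0.02, 0],
[0.0, 0.0, 0.61, 0.5, -0.67, -0.02, 0],
[0.0, 0.0, 0.61, 0.42, -0.72, -0.02, 0],
[0.0, 0.0, 0.61, 0.34, -0.76, -0.02, 0],
[0.0, 0.0, 0.61, 0.26, -0.79, -0.02, 0],
[0.0, 0.0, 0.61, 0.18, -0.81, -0.02, 0],
[0.0, 0.0, 0.61, 0.09, -0.83, -0.02, 0],
[0.0, 0.0, 0.61, 0.0, -0.83, -0.02, 0],
[0.0, 0.0, 0.61, -0.09, -0.83, -0.02, 0],
[0.0, 0.0, 0.61, -0.18, -0.81, -0.02, 0],
[0.0, 0.0, 0.61, -0.26, -0.79, -0.02, 0],
[0.0, 0.0, 0.61, -0.35, -0.76, -0.02, 0]
```

Emit:
arm_command --pt "0 0 0 0 0 -0.5 0" --pt "0 0 0 0 0 -0.78 0" --pt "0 0 0 0 0 -0.78 0" --pt "0 0 0 0 0 -0.78 0" --pt "0 0 0 0 0 -0.78 0" --pt "0 0 0.61 0.77 -0.32 -0.02 0" --pt "0 0 0.61 0.73 -0.4 -0.02 0" --pt "0 0 0.61 0.68 -0.48 -0.02 0" --pt "0 0 0.61 0.63 -0.55 -0.02 0" --pt "0 0 0.61 0.57 -0.61 -0.02 0" --pt "0 0 0.61 0.5 -0.67 -0.02 0" --pt "0 0 0.61 0.42 -0.72 -0.02 0" --pt "0 0 0.61 0.34 -0.76 -0.02 0" --pt "0 0 0.61 0.26 -0.79 -0.02 0" --pt "0 0 0.61 0.18 -0.81 -0.02 0" --pt "0 0 0.61 0.09 -0.83 -0.02 0" --pt "0 0 0.61 0 -0.83 -0.02 0" --pt "0 0 0.61 -0.09 -0.83 -0.02 0" --pt "0 0 0.61 -0.18 -0.81 -0.02 0" --pt "0 0 0.61 -0.26 -0.79 -0.02 0"

```text
time_s: 22.68
ee_pos: [0.4549, -0.0054, 0.1437]
tcp_rot: [1.0, -0.006, 0.021, 0.012]
ft_force: [0.2, 0.1, -1.0]
gripper_width: 0.0119
```

```bash
python3 -c "
from h import *
st()
c=camera('wrist'); save(c,'w13')
plan([.434,.008,.06],-4,3,f=0)
"
```

```text
t 22.68 p [454.9  -5.4 143.7] phi -0.65 tilt [ 0.0413 -0.0251] F [ 0.2  0.1 -1. ] w 11.9 q [-15.  -7. 117.  -1.  68.  76.]
[0.04, -0.08, 0.11, -0.26, -0.14, 0.91, 0],
[0.04, -0.08, 0.11, -0.25, -0.13, 0.92, 0],
[0.04, -0.08, 0.11, -0.24, -0.12, 0.92, 0]
```

View pics/w13.png

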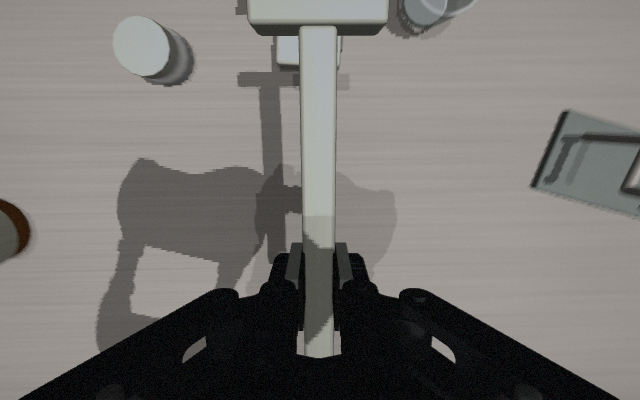

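Emit:
arm_command --pt "0.04 -0.08 0.11 -0.4 -0.14 0.5 0" --pt "0.04 -0.08 0.11 -0.3 -0.13 0.9 0" --pt "0.04 -0.08 0.11 -0.2 -0.12 0.9 0" --pt "0 0 0 0 0 0 0"

```text
time_s: 23.22
ee_pos: [0.4276, 0.0077, 0.0729]
tcp_rot: [0.999, -0.035, 0.0, 0.0]
ft_force: [-0.4, 0.4, -1.4]
gripper_width: 0.0117
```

```bash
python3 -c "
from h import *
st()
c=camera('wrist'); save(c,'w14')
plan([.432,.008,.004],-4,3,f=0)
"
```

```text
t 23.23 p [427.6   7.7  72.9] phi -4.05 tilt [ 0.     -0.0006] F [-0.4  0.4 -1.4] w 11.7 q [-15.  -3. 122.  -0.  61.  79.]
[0.0, -0.01, 0.0, 0.03, -0.01, 0.78, 0],
[0.0, -0.01, 0.0, 0.03, -0.01, 0.78, 0],
[0.0, -0.01, 0.0, 0.03, -0.01, 0.78, 0]
```

View pics/w14.png

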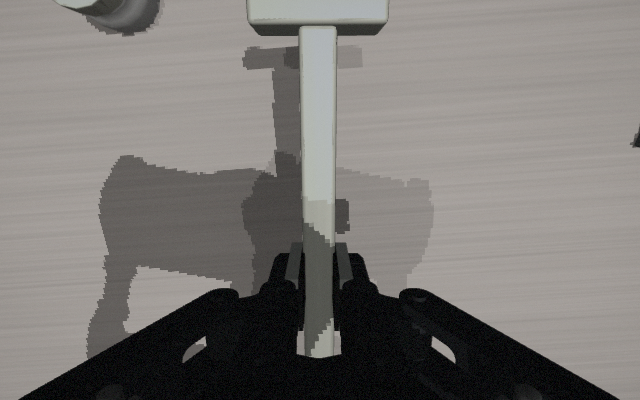

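Emit:
arm_command --pt "0 0 0 0 0 0.7 0" --pt "0 0 0 0 0 0.7 0" --pt "0 0 0 0.03 0 0.6 0" --pt "0 0 0 0.03 0 0.3 0" --pt "0 0 0 0 0 0 0"

```text
time_s: 23.9
ee_pos: [0.4387, 0.0034, 0.0106]
tcp_rot: [0.999, -0.035, 0.009, 0.003]
ft_force: [0.8, -0.4, -0.8]
gripper_width: 0.012
```

```bash
python3 -c "
from h import *
st()
c=camera('scene'); save(c,'s15',(260,440,110,260),4.2)
plan([.432,.008,-.003],-4,1,f=0)
"
```

```text
t 23.9 p [438.7   3.4  10.6] phi -4.0 tilt [ 0.017  -0.0059] F [ 0.8 -0.4 -0.8] w 12.0 q [-15.   5. 122.  -0.  52.  79.]
[0.03, -0.11, 0.0, -0.26, -0.14, 0.46, 0]
```

View pics/s15.png

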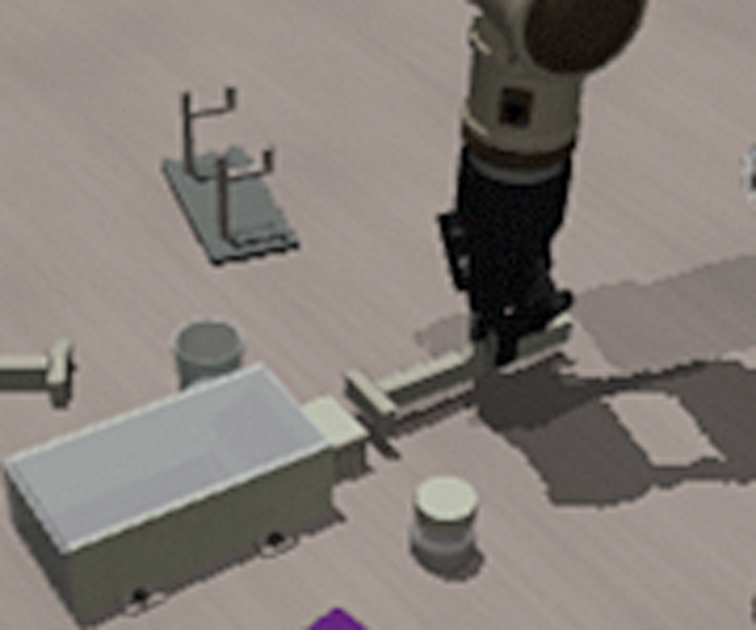

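Emit:
arm_command --pt "0.03 -0.1 0 0 -0.14 0.25 0" --pt "0 0 0 0 0 0.2 0" --pt "0 0 0 0 0 0 0"

```text
time_s: 24.32
ee_pos: [0.4411, 0.0074, -0.0018]
tcp_rot: [0.999, -0.035, 0.001, -0.0]
ft_force: [-0.6, 0.6, -1.9]
gripper_width: 0.0117
```

```bash
python3 -c "
from h import *
st()
O=np.array([605.5,-4.2]); p=ctrl.get_obs()['ee_pos'][:2]*1000-O; a=np.radians(-4); print(p@[np.cos(a),np.sin(a)],p@[-np.sin(a),np.cos(a)])
"
```

```text
t 24.32 p [441.1   7.4  -1.8] phi -3.98 tilt [ 0.0028 -0.    ] F [-0.6  0.6 -1.9] w 11.7 q [-15.   8. 122.   0.  51.  79.]
-164.78440898753556 0.14848145281080427
```

Emit:
arm_command --pt "0 -0.02 0 0.25 0 0.03 0" --pt "0 0 0 0.35 0 0 0" --pt "0 0 0 0.4 0 0 0" --pt "0 0 0 0.4 0 0 0" --pt "0 0 0 0.4 0 0 0"

```text
time_s: 24.95
ee_pos: [0.4973, 0.0037, -0.0032]
tcp_rot: [0.999, -0.035, -0.002, -0.0]
ft_force: [-3.2, -0.3, -0.5]
gripper_width: 0.0119
```

```bash
cat >> h.py <<'E'
def loc(p=None,O=(605.5,-4.2),yaw=-4):
    if p is None: p=ctrl.get_obs()['ee_pos'][:2]*1000
    p=np.array(p)[:2]-O; a=np.radians(yaw); return p@[np.cos(a),np.sin(a)],p@[-np.sin(a),np.cos(a)]
E
python3 -c "
from h import *
st();print(loc())
c=camera('wrist'); save(c,'w16')
"
```

```text
t 24.95 p [497.3   3.7  -3.2] phi -3.97 tilt [-0.0037  0.0006] F [-3.2 -0.3 -0.5] w 11.9 q [-14.  15. 112.  -0.  53.  80.]
(np.float64(-108.49205671655274), np.float64(0.3549868684157911))
```

View pics/w16.png

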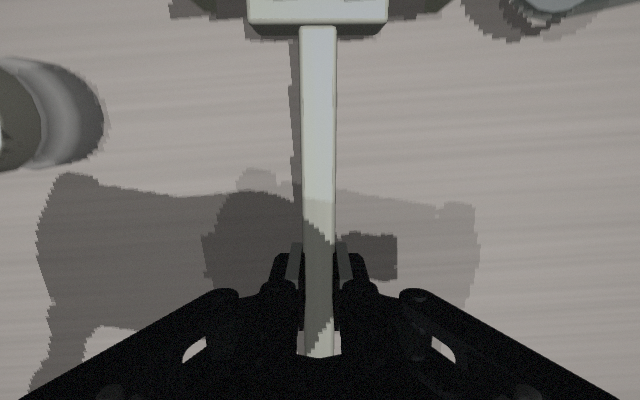

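Emit:
arm_command --pt "0 0.01 0 0.4 0 0 0" --pt "0 0 0 0.4 0 0 0" --pt "0 0 0 0.4 0 0 0" --pt "0 0 0 0.4 0 0 0" --pt "0 0 0 0.3 0 0 0" --pt "0 0 0 0 0 0 0"

```text
time_s: 25.75
ee_pos: [0.56, -0.0009, -0.0034]
tcp_rot: [0.999, -0.035, 0.0, -0.0]
ft_force: [1.1, 0.2, -3.1]
gripper_width: 0.0118
```

```bash
python3 -c "
from h import *
st();print(loc())
c=camera('wrist'); save(c,'w17')
c=camera('top'); save(c,'t17',(280,400,100,240),4.2)
"
```

```text
t 25.75 p [560.   -0.9  -3.4] phi -3.98 tilt [0.0006 0.0002] F [ 1.1  0.2 -3.1] w 11.8 q [-12.  23. 102.   0.  55.  82.]
(np.float64(-45.624724154462896), np.float64(0.12992901838117366))
```

View pics/w17.png

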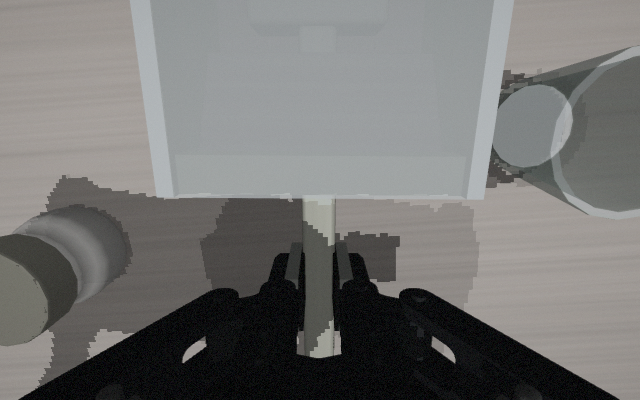

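View pics/t17.png

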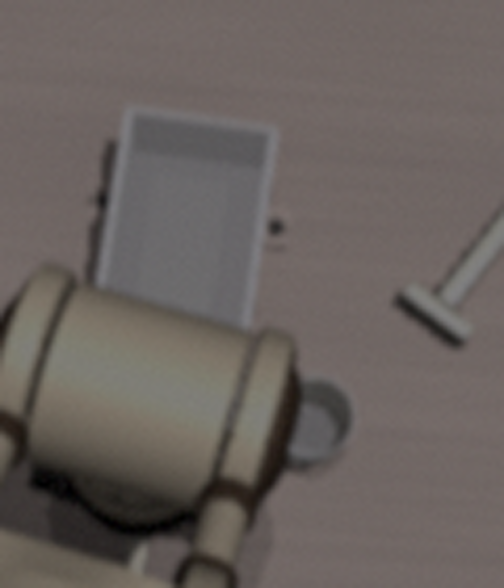

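Emit:
arm_command --pt "0 -0.1 0 -0.1 0 0 0" --pt "0 0 0 -0.3 0 0 0" --pt "0 0 0 -0.3 0 0 0"

```text
time_s: 26.22
ee_pos: [0.537, 0.0008, -0.0031]
tcp_rot: [0.999, -0.035, -0.009, -0.0]
ft_force: [0.7, -0.5, -3.0]
gripper_width: 0.0115
```

```bash
python3 -c "
from h import *
st();print(loc())
c=camera('wrist'); save(c,'w18')
"
```

```text
t 26.23 p [537.    0.8  -3.1] phi -3.98 tilt [-0.0183  0.0015] F [ 0.7 -0.5 -3. ] w 11.5 q [-13.  21. 105.  -0.  55.  81.]
(np.float64(-68.67540476332918), np.float64(0.21723336073687705))
```

View pics/w18.png

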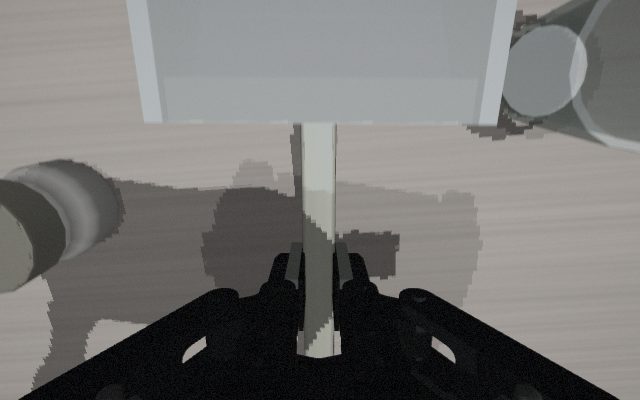

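Emit:
arm_command --pt "0 0 0 -0.3 0 0 0" --pt "0 0 0 -0.35 0 0 0" --pt "0 0 0 -0.4 0 0 0" --pt "0 0 0 -0.4 0 0 0" --pt "0 0 0 -0.5 0 0 0" --pt "0 0 0 -0.5 0 0 0" --pt "0 0 0 -0.5 0 -0.1 0" --pt "0 0.1 0 -0.2 0 -0.7 0" --pt "0 0 0 0 0 -0.9 0" --pt "0 0 0 0 0 -0.9 0" --pt "0 0 0 0 0 -0.9 0"

```text
time_s: 27.65
ee_pos: [0.4315, 0.0088, 0.1052]
tcp_rot: [0.999, -0.035, -0.002, -0.0]
ft_force: [0.0, 1.0, -3.0]
gripper_width: 0.012
```

```bash
python3 -c "
from h import *
st();print(loc())
c=camera('top'); save(c,'t19',(280,400,100,240),4.2)
for t in ['case','flap','flap_edge']:
  for m in models.tip_of(c,t): print(t,m['confidence'],c2w(c,m['point']),loc(c2w(c,m['point'])*1000))
c=camera('wrist'); save(c,'w19')
c=camera('scene'); save(c,'s19',(240,380,170,280),5.5)
for t in ['case','flap_edge']:
  for m in models.tip_of(c,t): print(t,m['confidence'],c2w(c,m['point']),loc(c2w(c,m['point'])*1000))
"
```

```text
t 27.65 p [431.5   8.8 105.2] phi -3.97 tilt [-0.0043  0.001 ] F [ 0.  1. -3.] w 12.0 q [-15.  -5. 120.  -0.  66.  79.]
(np.float64(-174.50916314259516), np.float64(0.8147115355961212))
case 0.73 [ 0.72085283  0.16899588 -0.0017231 ] (np.float64(102.99029948082928), np.float64(180.82058788700976))
case 0.71 [0.7467192  0.31844232 0.00231942] (np.float64(118.3688032730203), np.float64(331.7073322100269))Traceback (most recent call last):
  File "<string>", line 6, in <module>
    for m in models.tip_of(c,t): print(t,m['confidence'],c2w(c,m['point']),loc(c2w(c,m['point'])*1000))
             ~~~~~~~~~~~~~^^^^^
ValueError: it knows: beaker, bottle, case, flap_edge, jar, locker, pusher, seat, stand
```

View pics/t19.png

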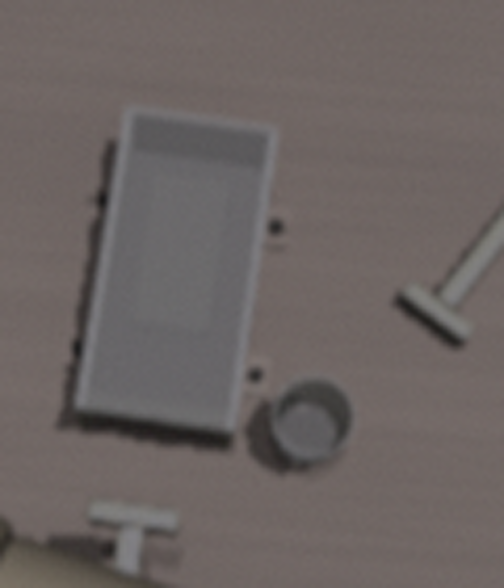

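```bash
python3 -c "
from h import *
c=camera('top')
for u in [(153,172),(224,178),(208,330),(135,322),(80,408),(232,430)]: 
  z=.06 if u[1]>400 else .032
  print(np.round(loc(px2w(c,280+u[0]/4.2,100+u[1]/4.2,z)*1000),1))
im=c['img'][100:240,280:400,::-1].astype(float); im=np.clip((im-40)*2.2,0,255).astype(np.uint8); cv2.imwrite('pics/t20.png',cv2.resize(im,None,fx=4.2,fy=4.2,interpolation=cv2.INTER_CUBIC))
c=camera('wrist'); save(c,'w20')
for t in ['flap_edge','case']:
  for m in models.tip_of(c,t): print(t,m['confidence'],c2w(c,m['point']),loc(c2w(c,m['point'])*1000))
"
```

```text
[164.7  23.6]
[167.3 -21.4]
[ 67.2 -25.2]
[65.6 20.3]
[ 0.7 43.4]
[  0.7 -47.8]
case 0.66 [0.45448165 0.00945801 0.11656955] (np.float64(-151.60320803787312), np.float64(3.090237286389005))
```

View pics/w20.png

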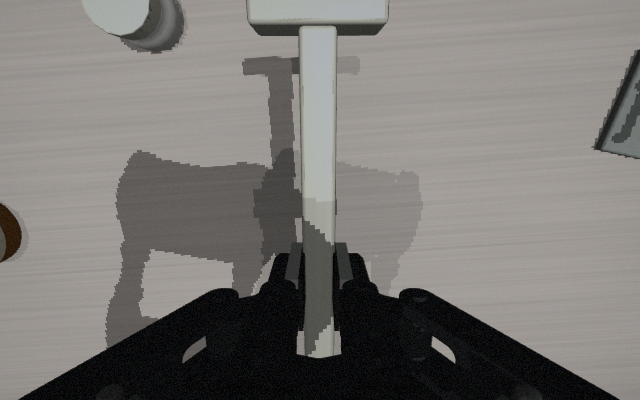

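View pics/t20.png

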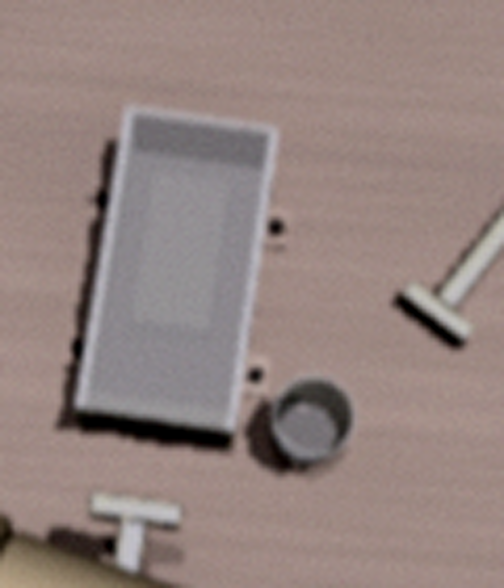

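Emit:
arm_command --pt "0 0 0 0.6 0 0 0" --pt "0 0 0 0.7 0 0 0" --pt "0 0 0 0.7 0 0 0" --pt "0 0 0 0.3 0 0 0"

```text
time_s: 28.45
ee_pos: [0.4965, 0.0052, 0.0953]
tcp_rot: [0.999, -0.035, -0.009, -0.002]
ft_force: [-0.3, -0.7, -1.5]
gripper_width: 0.012
```

```bash
python3 -c "
from h import *
st();print(loc())
c=camera('wrist'); save(c,'w21',(210,440,0,120),3.4)
for t in ['flap_edge']:
  for m in models.tip_of(c,t): print(t,m['confidence'],c2w(c,m['point']),loc(c2w(c,m['point'])*1000))
def L(x,y,z):
  a=np.radians(-4); return [(605.5+x*np.cos(a)-y*np.sin(a))/1000,(-4.2+x*np.sin(a)+y*np.cos(a))/1000,z/1000]
for n,q in dict(shutL=(6,40,4),shutR=(6,-40,4),topL=(0,43,60),topR=(0,-43,60),hL=(6,40,48)).items(): u=w2px(c,L(*q)); print(n,((u[0]-210)*3.4,u[1]*3.4))
"
```

```text
t 28.45 p [496.5   5.2  95.3] phi -3.99 tilt [-0.0188  0.0046] F [-0.3 -0.7 -1.5] w 12.0 q [-13.   6. 110.   0.  65.  81.]
(np.float64(-109.4049709204334), np.float64(1.7472136082433067))
shutL (np.float64(177.27661253140357), np.float64(128.19632496558816))
shutR (np.float64(573.6792311169631), np.float64(127.6199294900973))
topL (np.float64(99.44744218382539), np.float64(104.65652762317109))
topR (np.float64(653.8614871855867), np.float64(103.8165787397179))
hL (np.float64(132.25117486476205), np.float64(78.91534402964382))
```

View pics/w21.png

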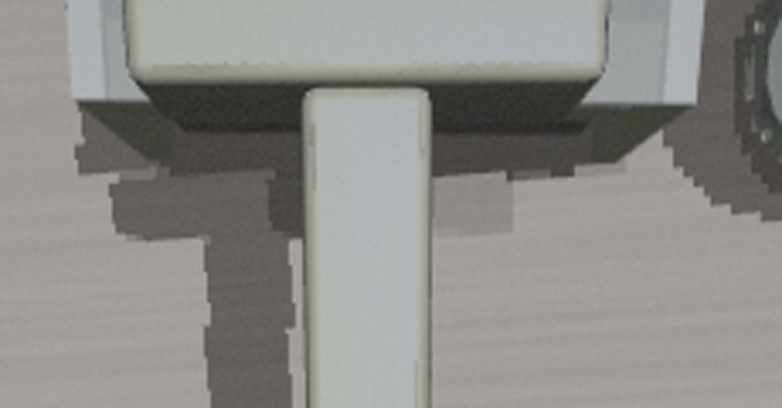

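```bash
python3 -c "
from h import *
plan([.4685,-.3165,.15],74.2,14,f=0)
"
```

```text
[-0.01, 0.01, -0.56, -0.02, 0.77, -0.13, 0],
[-0.01, 0.01, -0.56, -0.09, 0.76, -0.13, 0],
[-0.01, 0.01, -0.56, -0.16, 0.75, -0.13, 0],
[-0.01, 0.01, -0.56, -0.24, 0.73, -0.13, 0],
[-0.01, 0.01, -0.56, -0.31, 0.71, -0.13, 0],
[-0.01, 0.01, -0.56, -0.37, 0.67, -0.13, 0],
[-0.01, 0.01, -0.56, -0.44, 0.63, -0.13, 0],
[-0.01, 0.01, -0.56, -0.5, 0.59, -0.13, 0],
[-0.01, 0.01, -0.56, -0.55, 0.54, -0.13, 0],
[-0.01, 0.01, -0.56, -0.6, 0.48, -0.13, 0],
[-0.01, 0.01, -0.56, -0.64, 0.42, -0.13, 0],
[-0.01, 0.01, -0.56, -0.68, 0.36, -0.13, 0],
[-0.01, 0.01, -0.56, -0.71, 0.29, -0.13, 0],
[-0.01, 0.01, -0.56, -0.74, 0.22, -0.13, 0]
```

Emit:
arm_command --pt "0 0.05 0 0 0 -0.9 0" --pt "0 0.05 0 0 0 -0.9 0" --pt "0 0 -0.56 -0.02 0.77 -0.15 0" --pt "0 0 -0.56 -0.09 0.76 -0.15 0" --pt "0 0 -0.56 -0.16 0.75 -0.15 0" --pt "0 0 -0.56 -0.24 0.73 -0.15 0" --pt "0 0 -0.56 -0.31 0.71 -0.15 0" --pt "0 0 -0.56 -0.37 0.67 -0.15 0" --pt "0 0 -0.56 -0.44 0.63 -0.15 0" --pt "0 0 -0.56 -0.5 0.59 -0.15 0"

```text
time_s: 29.8
ee_pos: [0.4716, -0.1796, 0.1805]
tcp_rot: [0.932, 0.363, -0.006, -0.007]
ft_force: [0.6, -0.8, -1.9]
gripper_width: 0.0122
```

```bash
python3 -c "
from h import *
st();plan([.4685,-.3165,.15],74.2,6,f=0)
"
```

```text
t 29.8 p [ 471.6 -179.6  180.5] phi 42.52 tilt [-0.0163  0.0085] F [ 0.6 -0.8 -1.9] w 12.2 q [-35.   1. 104.  -0.  76.  13.]
[-0.02, 0.0, -0.53, -0.53, 0.55, 0.16, 0],
[-0.02, 0.0, -0.53, -0.57, 0.5, 0.16, 0],
[-0.02, 0.0, -0.53, -0.62, 0.45, 0.17, 0],
[-0.02, 0.0, -0.53, -0.66, 0.39, 0.17, 0],
[-0.02, 0.0, -0.53, -0.69, 0.32, 0.17, 0],
[-0.02, 0.0, -0.53, -0.72, 0.26, 0.17, 0]
```

Emit:
arm_command --pt "-0.02 0 -0.53 -0.53 0.55 0 0" --pt "-0.02 0 -0.53 -0.57 0.5 0 0" --pt "-0.02 0 -0.53 -0.62 0.45 0.1 0" --pt "-0.02 0 -0.53 -0.66 0.39 0.1 0" --pt "-0.02 0 -0.53 -0.69 0.32 0.1 0" --pt "-0.02 0 -0.53 -0.6 0.2 0.1 0" --pt "0 0 0 0 0 0 0"

```text
time_s: 30.68
ee_pos: [0.4632, -0.3143, 0.1639]
tcp_rot: [0.792, 0.611, -0.001, -0.002]
ft_force: [-0.4, 0.4, -0.7]
gripper_width: 0.0121
```

```bash
python3 -c "
from h import *
st();plan([.4685,-.3165,.15],74.2,2,f=0)
c=camera('wrist'); save(c,'w22')
for t in ['seat_l']:
  for m in models.tip_of(c,t): print(t,m['confidence'],c2w(c,m['point'])*1000)
c=camera('top'); save(c,'t22',(370,490,190,310),5)
for t in ['seat_l']:
  for m in models.tip_of(c,t): print(t,m['confidence'],c2w(c,m['point'])*1000)
c=camera('scene'); save(c,'s22',(250,350,100,180),6)
for t in ['seat_l']:
  for m in models.tip_of(c,t): print(t,m['confidence'],c2w(c,m['point'])*1000)
"
```

```text
t 30.68 p [ 463.2 -314.3  163.9] phi 75.26 tilt [-0.0048  0.0026] F [-0.4  0.4 -0.7] w 12.1 q [-46.  10.  97.  -0.  73. -32.]
[-0.02, 0.0, 0.05, -0.01, 0.1, 0.23, 0],
[-0.02, 0.0, 0.05, -0.01, 0.1, 0.23, 0]
seat_l 0.63 [ 454.64081309 -343.33576895   69.1297906 ]
seat_l 0.57 [ 487.37333141 -247.15012189   67.86347927]
seat_l 0.82 [ 463.34738432 -342.20514707   64.29136003]
seat_l 0.67 [ 491.48713559 -250.56385102   72.66018652]
seat_l 0.91 [ 488.2305998  -245.60412369   69.39898754]
seat_l 0.66 [ 463.0981082  -346.14565996   71.3630015 ]
seat_l 0.23 [571.54297376 119.06742234   1.41831486]
```

View pics/w22.png

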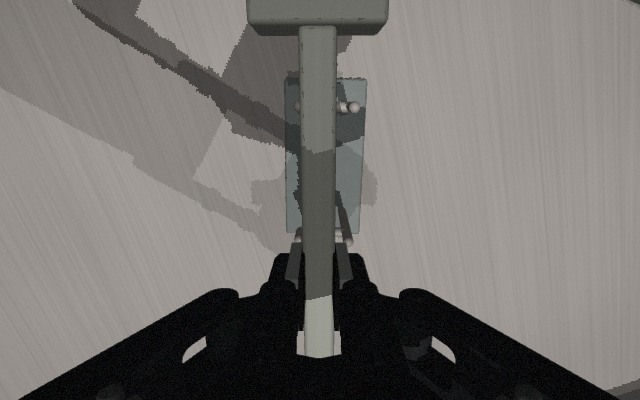

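View pics/t22.png

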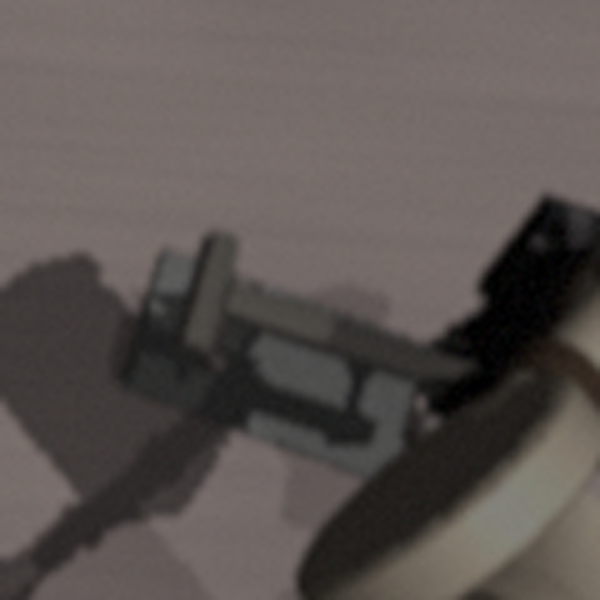

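View pics/s22.png

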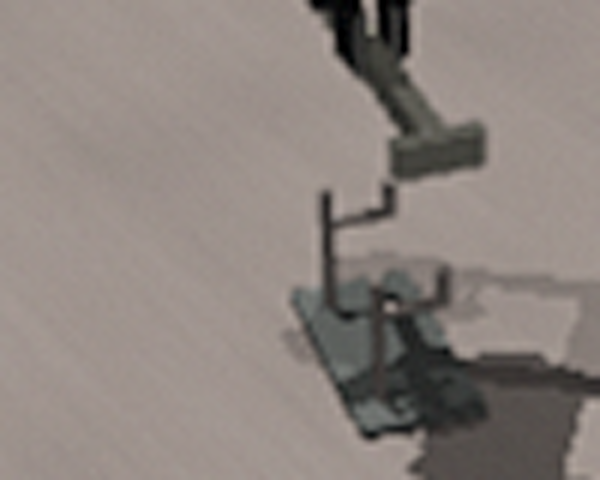

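```bash
python3 -c "
from h import *
c=camera('wrist'); save(c,'w22b',(260,400,70,260),3.1)
im=cv2.imread('pics/w22b.png'); im=np.clip(im*1.6,0,255).astype(np.uint8); cv2.imwrite('pics/w22b.png',im)
for u,z in [((354,107),.09),((348.5,241.5),.09),((286,80),.008),((366,79),.008),((360,233),.008),((287,232),.008)]: print(u,np.round(px2w(c,*u,z)*1000,1))
def P(cx,cy,yaw):
  a=np.radians(yaw)
  for x,y,z in [(19,50,90),(19,-50,90),(-19,50,88),(-19,-50,88)]:
    print(np.round(w2px(c,[(cx+x*np.cos(a)-y*np.sin(a))/1000,(cy+x*np.sin(a)+y*np.cos(a))/1000,z/1000]),1))
P(474.6,-295.4,-16.3)
"
```

```text
(354, 107) [ 506.  -251.6   90. ]
(348.5, 241.5) [ 479.8 -347.3   90. ]
(286, 80) [ 459.8 -215.3    8. ]
(366, 79) [ 530.  -232.7    8. ]
(360, 233) [ 492.2 -377.     8. ]
(287, 232) [ 419.6 -357.     8. ]
[355.6 108.3]
[347.7 243.4]
[300.2 106.7]
[298.5 241. ]
```

View pics/w22b.png

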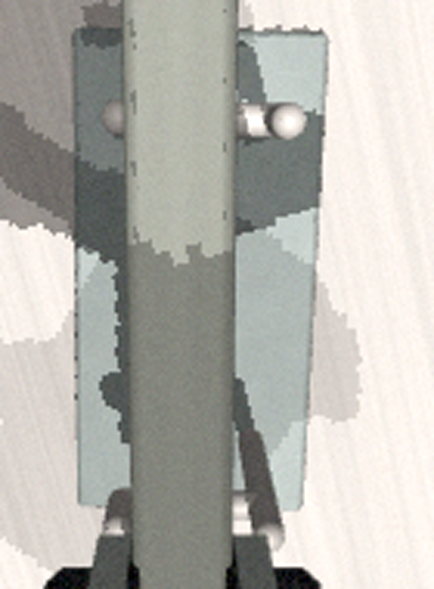

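```bash
python3 -c "
from h import *
st();plan([.4687,-.3162,.115],74.3,3,f=0)
"
```

```text
t 31.02 p [ 464.4 -313.5  164.9] phi 75.42 tilt [-0.0033  0.0014] F [ 0.   0.4 -1.6] w 11.8 q [-46.  10.  97.  -0.  73. -32.]
[-0.01, 0.0, 0.04, -0.02, 0.06, 0.55, 0],
[-0.01, 0.0, 0.04, -0.02, 0.06, 0.55, 0],
[-0.01, 0.0, 0.04, -0.02, 0.05, 0.55, 0]
```

Emit:
arm_command --pt "-0.01 0 0.04 -0.03 0.06 0.45 0" --pt "-0.01 0 0.04 -0.03 0.06 0.55 0" --pt "0 0 0.04 -0.03 0.05 0.4 0" --pt "0 0 0 0 0 0 0"

```text
time_s: 31.52
ee_pos: [0.4684, -0.3164, 0.1186]
tcp_rot: [0.798, 0.603, 0.0, -0.001]
ft_force: [-0.4, 0.1, -1.3]
gripper_width: 0.0119
```

```bash
python3 -c "
from h import *
st();plan([.4687,-.3162,.098],74.3,2,f=0)
c=camera('wrist'); save(c,'w23',(200,440,20,280),2.3)
"
```

```text
t 31.52 p [ 468.4 -316.4  118.6] phi 74.15 tilt [-0.0014  0.0022] F [-0.4  0.1 -1.3] w 11.9 q [-46.  13.  98.   0.  68. -30.]
[-0.01, 0.0, -0.01, 0.0, 0.01, 0.34, 0],
[-0.01, 0.0, -0.01, 0.0, 0.0, 0.34, 0]
```

View pics/w23.png

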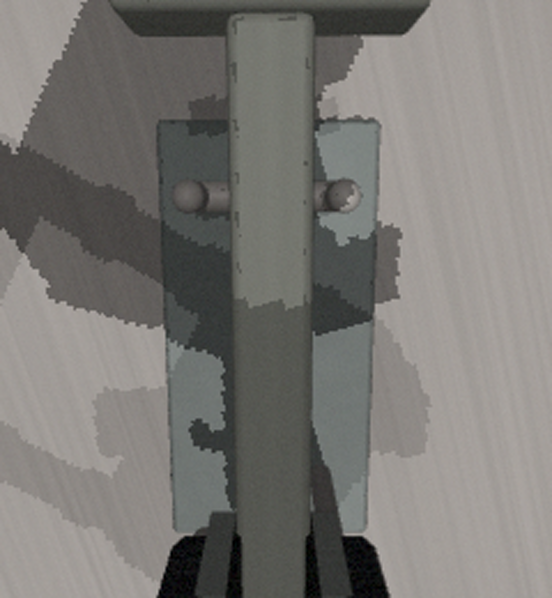

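Emit:
arm_command --pt "0 0 0 0 0 0.35 0" --pt "0 0 0 0 0 0.35 0" --pt "0 0 0 0 0 0.25 0" --pt "0 0 0 0 0 0 0"

```text
time_s: 32.08
ee_pos: [0.4689, -0.317, 0.0894]
tcp_rot: [0.798, 0.603, 0.0, -0.0]
ft_force: [-0.6, -0.1, -1.9]
gripper_width: 0.0118
```

```bash
python3 -c "
from h import *
st();plan([.4687,-.3162,.066],74.3,2,f=0)
c=camera('wrist'); save(c,'w24',(200,440,20,280),2.3)
c=camera('scene'); save(c,'s24',(250,350,100,180),6)
"
```

```text
t 32.08 p [ 468.9 -317.    89.4] phi 74.15 tilt [0.0002 0.0006] F [-0.6 -0.1 -1.9] w 11.8 q [-46.  15.  99.   0.  65. -30.]
[0.0, 0.0, -0.01, 0.01, -0.01, 0.39, 0],
[0.0, 0.0, -0.01, 0.01, -0.01, 0.39, 0]
```

View pics/s24.png

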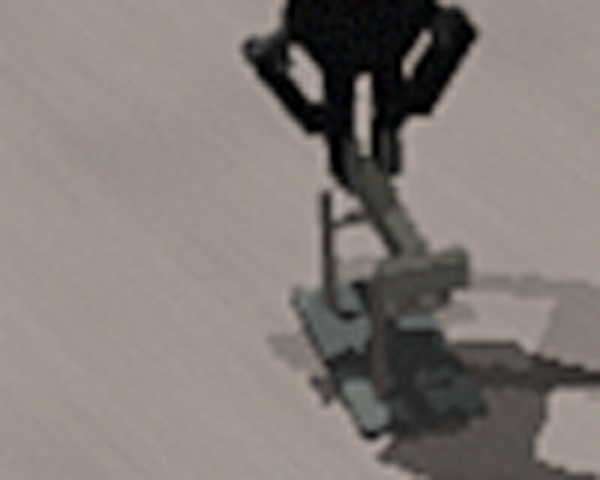

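View pics/w24.png

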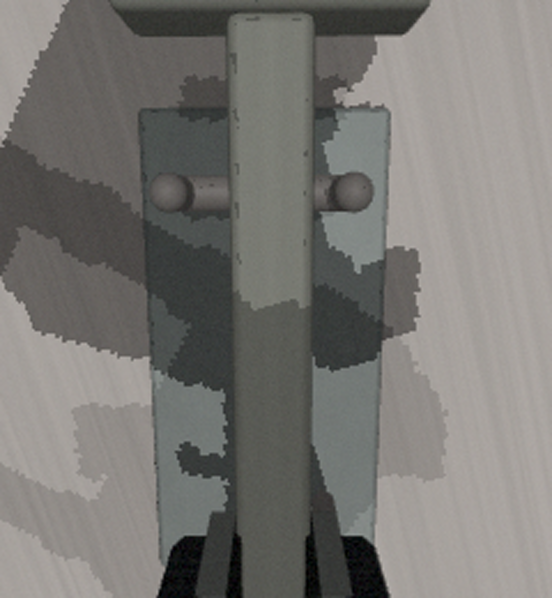

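Emit:
arm_command --pt "0 0 0 0 -0.04 0.3 0" --pt "0 0 0 0 0 0.3 0" --pt "0 0 0 0 0 0 0"

```text
time_s: 32.55
ee_pos: [0.4684, -0.3175, 0.0716]
tcp_rot: [0.798, 0.603, 0.0, 0.001]
ft_force: [0.8, 0.1, -1.9]
gripper_width: 0.0118
```

```bash
python3 -c "
from h import *
st()
c=camera('wrist'); save(c,'w25',(200,440,20,280),2.3)
"
```

```text
t 32.55 p [ 468.4 -317.5   71.6] phi 74.15 tilt [ 0.002  -0.0013] F [ 0.8  0.1 -1.9] w 11.8 q [-46.  17. 100.   0.  63. -31.]
```

View pics/w25.png

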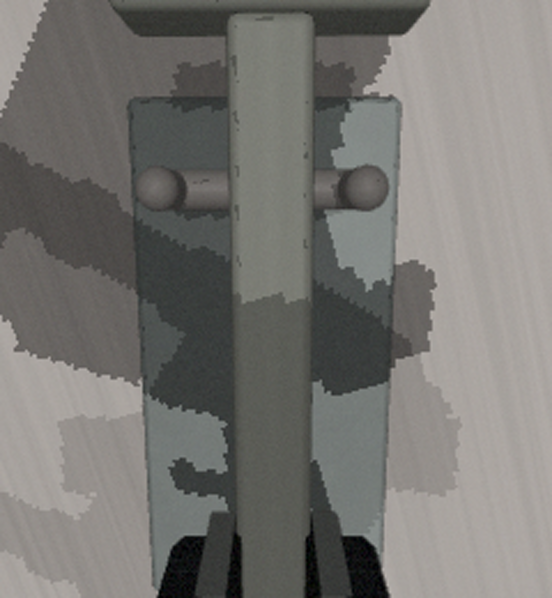

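Emit:
arm_command --pt "0 0 0 0.03 0 0.15 0" --pt "0 0 0 0.03 0 0.05 0" --pt "0 0 0 0 0 0 0"

```text
time_s: 32.98
ee_pos: [0.4695, -0.3161, 0.0661]
tcp_rot: [0.798, 0.603, 0.001, 0.002]
ft_force: [-0.3, 1.0, -0.7]
gripper_width: 0.0115
```

```bash
python3 -c "
from h import *
st()
"
```

```text
t 32.98 p [ 469.5 -316.1   66.1] phi 74.15 tilt [ 0.0032 -0.0025] F [-0.3  1.  -0.7] w 11.5 q [-46.  17. 100.   0.  62. -30.]
```

Emit:
arm_command --pt "0 0 0 0 0 0.06 0" --pt "0 0 0 0 0 0.03 0"

```text
time_s: 33.22
ee_pos: [0.4697, -0.3162, 0.0635]
tcp_rot: [0.798, 0.603, 0.001, 0.002]
ft_force: [-2.4, 1.6, 3.0]
gripper_width: 0.0118
```

```bash
python3 -c "
from h import *
st()
c=camera('scene'); save(c,'s26',(250,350,100,180),6)
"
```

```text
t 33.23 p [ 469.7 -316.2   63.5] phi 74.16 tilt [ 0.0035 -0.0028] F [-2.4  1.6  3. ] w 11.8 q [-46.  17. 100.   0.  62. -30.]
```

View pics/s26.png

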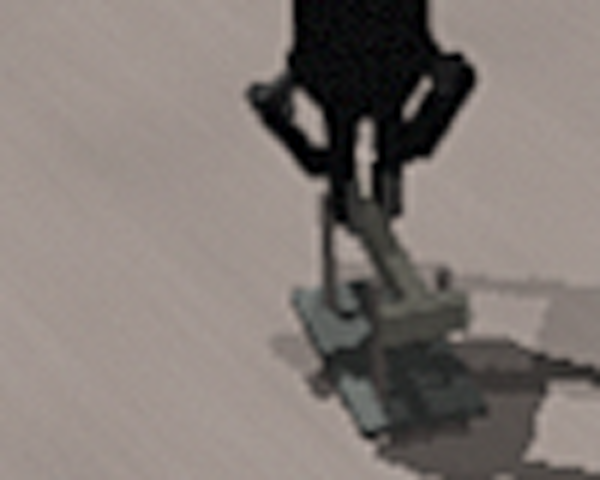

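Emit:
arm_command --pt "0 0 0 0 0 0 15" --pt "0 0 0 0 0 0 45" --pt "0 0 0 0 0 0 45" --pt "0 0 0 0 0 0 45"

```text
time_s: 33.78
ee_pos: [0.4703, -0.3168, 0.0644]
tcp_rot: [0.798, 0.603, 0.001, 0.003]
ft_force: [0.7, 0.9, 0.7]
gripper_width: 0.0386
```

```bash
python3 -c "
from h import *
st()
c=camera('wrist'); save(c,'w27')
"
```

```text
t 33.77 p [ 470.3 -316.8   64.4] phi 74.15 tilt [ 0.0048 -0.0041] F [0.7 0.9 0.7] w 38.6 q [-46.  17. 100.   0.  62. -30.]
```

View pics/w27.png

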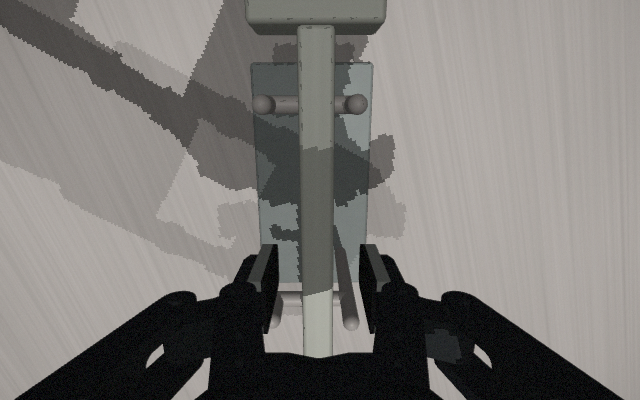

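Emit:
arm_command --pt "0 0 0 0 0 -0.3 45" --pt "0 0 0 0 0 -0.5 45" --pt "0 0 0 0 0 -0.8 45" --pt "0 0 0 0 0 -0.9 45" --pt "0 0 0 0 0 -0.9 45" --pt "0 0 0 -0.3 0 -0.9 45" --pt "0 0 0 -0.3 0 -0.3 45" --pt "0 0 0 0 0 0 45"

```text
time_s: 34.83
ee_pos: [0.4653, -0.3349, 0.214]
tcp_rot: [0.798, 0.603, 0.001, 0.006]
ft_force: [0.1, -0.6, -1.2]
gripper_width: 0.0383
```

```bash
python3 -c "
from h import *
st()
c=camera('wrist'); save(c,'w28')
a=[px2w(c,*u,.092)[:2]*1000 for u in [(0,0)]]
for m in models.tip_of(c,'pusher'): print(m['confidence'],c2w(c,m['point'])*1000)
c=camera('scene'); save(c,'s28',(250,350,100,180),6)
for m in models.tip_of(c,'pusher'): print(m['confidence'],c2w(c,m['point'])*1000)
c=camera('top'); im=np.clip((c['img'][:,:,::-1].astype(float)-30)*2,0,255).astype(np.uint8); cv2.imwrite('pics/t28.png',cv2.resize(im[100:310,160:490],None,fx=2.4,fy=2.4,interpolation=cv2.INTER_CUBIC))
"
```

```text
t 34.83 p [ 465.3 -334.9  214. ] phi 74.16 tilt [ 0.0093 -0.0089] F [ 0.1 -0.6 -1.2] w 38.3 q [-48.   8.  93.   0.  78. -32.]
0.76 [ 473.64325683 -296.67712349   71.10911266]
0.79 [ 476.13949928 -296.19346906   67.08740294]
0.64 [ 764.82813517 -224.79734305   -2.56031559]
```

View pics/w28.png

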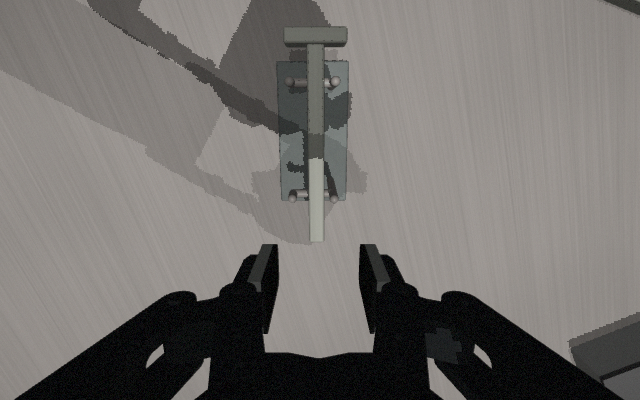

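View pics/s28.png

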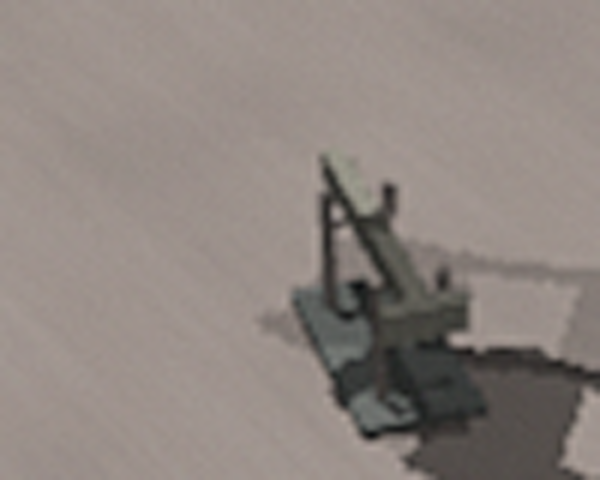

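View pics/t28.png

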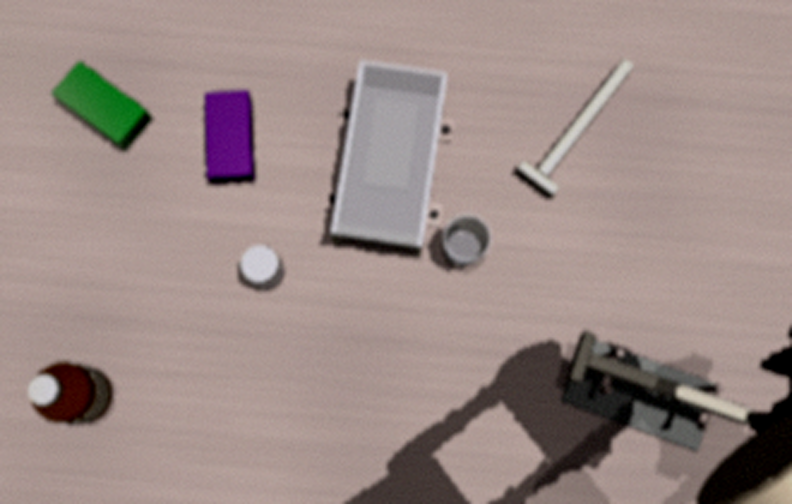

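```bash
python3 -c "
from h import *
st(); print(ctrl.job_done())"
```

```text
t 35.08 p [ 464.9 -333.3  211.8] phi 74.22 tilt [ 0.0067 -0.0058] F [-0.6 -0.3 -0.5] w 38.6 q [-48.   9.  93.   0.  78. -32.]
the job is handed in; nothing more can be done
None
```

The white slide case is in the locker with the flap shut behind it, and the pusher is hung level across both hooks. I handed the job in at 35.1 s of the 72 s allowed.

**What I did**
- I gripped the case, carried it level and fed it through the flap. Then I pushed it home with the rightmost pusher, drew that out and hung it on the stand.
- The first grasp on the case closed just above it. The fingertips actually sit about 12 mm behind the reported TCP when shut, not 11 mm ahead as stated. I allowed for that and the second grasp held; that first try left the case where it stood.

**What the last checks showed**
- **Case:** its rear end is about 66 mm inside the doorway, so its centre is at about 116 mm (97 to 140 allowed).
- **Flap:** before I hung the pusher, its lower edge in the wrist picture was exactly where a shut flap's edge should be. The flap-edge network did not report it in that picture, so this rests on the picture alone.
- **Pusher:** its centre is about 1 to 2 mm from the stand's centre, and its underside measured 67 to 71 mm up (70 expected). The bar lies in both troughs.
- **Bystanders:** bottle, jar and beaker look unmoved, judged by eye from the top picture.
- **Robot:** the gripper is clear of everything. The highest wrist force I read between moves was about 4 N.

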